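Lock a culture dish onto the shaker platform with the T-head key

ROBOT

A 6-joint arm with a two-finger parallel gripper is mounted at the origin on a cart in front of the work surface, level with it; the furniture and walls round the work are solid. World frame = base frame: x ahead of the robot, y to its left, z up, the work surface at z = 0. Lengths are in mm, angles in rad, forces in N, time in s.
With the tool pointing down it reaches from about 300 to 775 mm from the base axis. Payload 14.6 kg.
Tool frame: the origin (TCP) lies between the finger pads; the fingertips stand 11 mm ahead of it and the grasp point (between the pads) lies 8 mm behind it; z points along the fingers, y is the direction in which the jaws open and shut (so a half turn about z gives the same grasp; the last joint's range is limited). The gripper opens to 94 mm and grips with 3 to 60 N. Pads are 16 mm wide; open, the fingers measure 119 mm over their backs; the gripper's body (75 mm by 177 mm) begins 78 mm behind the grasp point.
Start: joints at [-1.178, 0.3, 1.521, -0, 1.321, -0.067], TCP at [244.065, -492.871, 216.446] pointing down, gripper open.
Joint ranges: [-3.03, 3.03], [-0.79, 2.21], [0.23, 2.52], [-1.04, 4.18], [0, 3.07], [-2.55, 2.55]. Speed limits (rad/s): [2.22, 2.22, 2.57, 3.14, 3.14, 3.14].

INTERFACE

Orientations are given as [roll, pitch, yaw] about the fixed x, y, z axes, in that order (R = Rz(yaw) Ry(pitch) Rx(roll)).
In Python, from cell import * gives the robot as it stands.
- The arm moves only by the tool arm_command, never from a script. Its argument "deltas" is a list of rows, each an object with "xyz": the shift along the world's x, y, z in m, a list of three; "turn": the turn, a rotation vector about the world's x, y, z in rad, a list of three. A call has 1 to 12 rows; each row shifts and turns the commanded pose from where the row before left it; what a row does not reach is not made up. A row lasts 1/8 s, in which the tool goes at most 62.5 mm and 10.7 degrees, less where a joint would pass 70% of its speed; a pose out of reach is approached as far as the arm can. A call with a gripper value outside its range is refused whole. "gripper" is the closure, from 0 (fully open) to 1 (shut), set as the call begins (left out, the last holds). The fingers move at their own pace and stop on an object; "force" is the grip in N (left out, the last holds). Time passes only in rows, so rows that do not move let the fingers close. It gives the time, the measured TCP pose, the force and the opening at its end, in the units of the state.
- read_state(): the state, without advancing time (a new reading comes with each control period).
- camera(name): name is "scene" or "side" or "wrist"; returns a dict with "color" (384x512x3 uint8, red, green, blue), "fx", "fy", "cx", "cy" (pixels), "rvec" (rotation vector, rad) and "tvec" (3), from world to camera coordinates, as OpenCV has them; the wrist camera has in their place "mount" (4x4, takes a point from camera to tool coordinates, whose origin is the TCP and whose axes are the flange's). Camera axes: x right, y down, z forward; pixel columns grow to the right and rows downward; lengths in mm; the calibration is good to about 2 mm. A picture is of the moment at which its call begins: read the wrist's pose just before it. There is no depth.
- sign_off(): hands the job in, once; it reports no verdict.
The state is a dict: "clock": time; "joints": joint angles; "qd": joint speeds; "effort": joint torques, N m; "eef_pos": TCP position; "eef_rot": TCP orientation; "wrist_force": force on the tool from outside, world axes, zero at the start; "moment": the same for the moment, N m; "finger_gap": finger opening in mm.
Only numpy, scipy, OpenCV 4.12 (cv2) and the standard library are available. Lean on these libraries where they do the work, as an engineer would, in place of code of your own. Each camera call takes 0.05 s, during which the arm holds its last target.

TASK

Secure the larger of the two culture dishes on the shaker platform with the T-head key. First stand the key upright, head down, in the round stand and let go of it, so that you can take it again by its knob from above; then pass its head through the slot in front of the larger dish, press it down against the spring, turn it a quarter turn and let go so that it springs up locked, with both dishes left in their nests and never pressed hard.

Things in the scene. Friction and masses are not known exactly. Their poses are not given: they have to be found in the camera images.
- t_key: T-head key, 0.12 kg. Origin: middle of the head's end face; z runs head to knob, x along the T-head. Along z, mm: steel head 28 (x) x 10 (y) at 0-8; shank dia. 10 at 8-36; square collar 40 x 40 at 36-41; flat black knob 30 (x) x 14 (y) at 41-86, flats facing +-y. Alike after half a turn about z. Starts lying level in the cradle, axis 48 mm above the bench, x up, knob to the robot.
- cradle: fixed grey plastic key cradle, 92 x 60 mm, origin under its middle, x towards the lying key's head (yaw -0.1 to 0.35). The collar stands in a groove across the middle (floor 28 mm, lips 31.5 in front, 34.5 behind, side cheeks 42 mm high, 54 mm over them), the head on a ledge; the knob overhangs in front over a base 6 mm thick. The key lifts straight up out.
- stand: fixed round aluminium key stand, 44 mm outside dia. (foot 52), origin under its middle on the bench. Bore 36 mm dia. with its floor at 4 mm; rim 44 mm above the bench. The key hangs in it upright, head down, collar flat on the rim, its origin then 8 mm above the bench.
- platform: fixed shaker platform, 120 (x) x 160 (y) mm, origin under its middle, deck 40 mm above the bench. Two alike stations at y = +40 and -40 mm: a slot at x = -32 mm, and behind it at x = +12 mm a dish nest (2 mm rubber disc between four pins 10 mm high). A locked key's collar reaches 6 mm over the large dish's rim, 5 mm above it.
- slot_left (a point): middle of the slot at platform y = +40 mm, at deck height (40 mm), axes as the platform's. Slot 32.5 mm along platform y, 13.5 mm wide, plate 5 mm. Below the plate a 3 mm deep cross of 13.5 mm grooves (along y and x); below that, under 32 mm height, an open cavity where the head turns either way, with a spring pad that holds an unpressed key's origin at 27.5 mm height.
- slot_right (a point): the same at platform y = -40 mm. In either slot the key must be pressed down at least 4 mm from where the pad carries it (origin to 19-23.5 mm above the bench; spring 3 N rising to 9 N) before it turns. After a quarter turn the pad lifts it 3 to 4 mm into the cross groove (origin 27 mm high, head along platform x), which keeps it from turning.
- large_dish: the dish to secure: closed petri dish 60 mm dia., 16 mm high, loose in one of the two nests (either), 44 mm behind that station's slot; origin at the middle of its underside, z up
- small_dish: another petri dish, 35 mm dia., 11 mm high, loose in the other nest, to be left there; origin at the middle of its underside, z up
There are look-alikes about, which are no part of the job. What is shaped like the t_key but purple or yellow is not meant.

How it is judged (in metres and radians):
On the way, in this order (a step that is already met when the one before it is completed fails the run):
1. the key stands upright in the round stand, head down, let go (horizontal distance between t_key and stand below 0.012 m and angle between t_key's own z axis and vertical below 0.12 rad and z of t_key in the frame of stand below 0.012 m and contact force between the fingers and t_key below 0.1 N), for 0.2 s.
2. the key's head has gone through the slot in front of the larger dish, not yet turned (horizontal distance between t_key and large_dish below 0.056 m and (horizontal distance between t_key and slot_left below 0.006 m or horizontal distance between t_key and slot_right below 0.006 m) and angle between t_key's own z axis and vertical below 0.12 rad and z of t_key in the frame of platform below 0.031 m and angle between the x axis of t_key and the y axis of platform, either way round below 0.3 rad), for 0.05 s.
At the end, for the whole second after the job is handed in: Key let go, at rest, upright (0.12 rad) in the slot before the larger dish (6 mm), turned 90 deg to the slot (0.25 rad), sprung up (origin 24.5-31 mm high); larger dish flat in its nest, 36-56 mm from the key's axis; small dish flat in its nest, moved under 20 mm (horizontal distance between t_key and large_dish between 0.036 and 0.056 m and (horizontal distance between t_key and slot_left below 0.006 m or horizontal distance between t_key and slot_right below 0.006 m) and angle between t_key's own z axis and vertical below 0.12 rad and z of t_key in the frame of platform between 0.0245 and 0.031 m and angle between the x axis of t_key and the x axis of platform, either way round below 0.25 rad and linear speed of t_key below 0.02 m/s and z of each of large_dish, small_dish in the frame of platform below 0.045 m and angle between each of large_dish, small_dish's own z axis and vertical below 0.1 rad and distance of small_dish from where it was at the start of the episode below 0.02 m and contact force between the fingers and t_key below 0.1 N); the robot touches nothing.
It fails at once if the larger dish is squeezed or pushed hard (over 15 N) by the robot or the key (contact force between large_dish and the fingers above 15 N or contact force between large_dish and the arm above 15 N or contact force between large_dish and t_key above 15 N).
It also fails if it takes over 64 s, if anything falls off the work surface, if the arm or the gripper's body presses on something with over 40 N, if the wrist force passes 120 N, or if a joint passes its speed limit or range.

## Working session

There is one attempt and no reset: what is moved stays moved. The work goes in short steps, Python scripts to look and compute and a tool call to move; the robot and the scene stay as the last step left them, time stands still between calls to the robot, and variables do not carry over. Pictures are saved under pics/ and viewed, and the job is handed in when it is done.

Besides the shell and the picture viewer there is one more tool, called after "Call:" as name([rows], argument=value, ...), one row to a line, values as JSON. arm_command: Moves the arm, as the interface text tells. Its arguments: {"type":"object","properties":{"deltas":{"type":"array","items":{"type":"object","properties":{"xyz":{"type":"array","items":{"type":"number"}},"turn":{"type":"array","items":{"type":"number"}}}}},"gripper":{"type":"number"},"force":{"type":"number"}},"required":["deltas"]}

```bash
ls; mkdir -p pics; python3 - <<'E'
from cell import *
import cv2
print(read_state())
for n in("scene","side","wrist"):
    c=camera(n); cv2.imwrite(f"pics/{n}0.png",c["color"][:,:,::-1]); print(n,{k:v for k,v in c.items() if k!="color"})
E
```

```text
pics
{'clock': 0.0, 'joints': array([-1.17760699e+00,  3.00485709e-01,  1.52153984e+00,  9.71082950e-06,
        1.32070646e+00, -6.66112878e-02]), 'qd': array([ 0.0012109 ,  0.00140159,  0.00104656, -0.00207101,  0.00082605,
       -0.00036051]), 'effort': array([ 2.79213069e-03, -5.31800258e+01, -3.52733982e+01,  7.09813088e-02,
        2.44384323e-02, -8.89295166e-05]), 'eef_pos': array([ 243.97690651, -492.66283591,  215.89575833]), 'eef_rot': array([-3.14045646e+00, -8.52226427e-05,  4.59798167e-01]), 'wrist_force': array([-0.5492151 ,  0.00223487, -0.85150442]), 'moment': array([0.02978842, 0.01475286, 0.03367009]), 'finger_gap': 94.13871033759953}
scene {'fx': 405.7799303709453, 'fy': 405.7799303709453, 'cx': 256.30503680103305, 'cy': 183.60525368152346, 'rvec': array([ 0.66127003, -2.38413243,  1.41535794]), 'tvec': array([ 656.27362929,   33.51037157, 1272.14849936])}
side {'fx': 368.87007695969055, 'fy': 368.87007695969055, 'cx': 254.03516475534616, 'cy': 194.12552450288288, 'rvec': array([ 2.25466444e+00, -6.27635114e-02, -1.17258151e-03]), 'tvec': array([-542.76911033,  308.28518991,  887.70581082])}
wrist {'fx': 280.78145741194174, 'fy': 280.78145741194174, 'cx': 254.644916727983, 'cy': 193.35689207605733, 'mount': array([[-7.80826804e-04, -9.61474919e-01, -2.74891560e-01,
         8.00879293e+01],
       [ 9.99999686e-01, -7.88599016e-04, -8.22447330e-05,
         5.28903060e-01],
       [-1.37702966e-04, -2.74891538e-01,  9.61475233e-01,
        -1.68389501e+02],
       [ 0.00000000e+00,  0.00000000e+00,  0.00000000e+00,
         1.00000000e+00]])}
```

View pics/scene0.png

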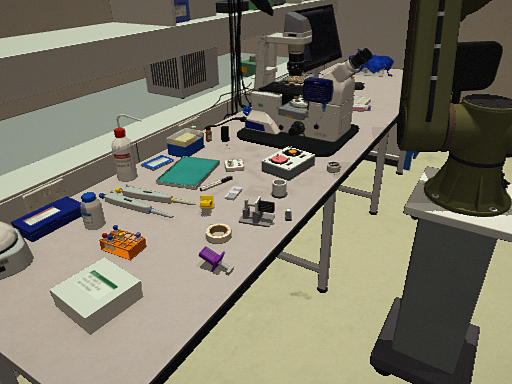

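View pics/side0.png

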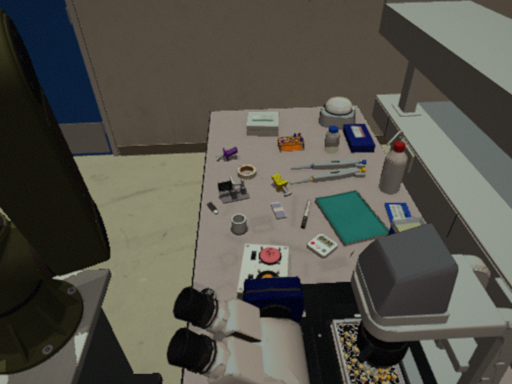

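View pics/wrist0.png

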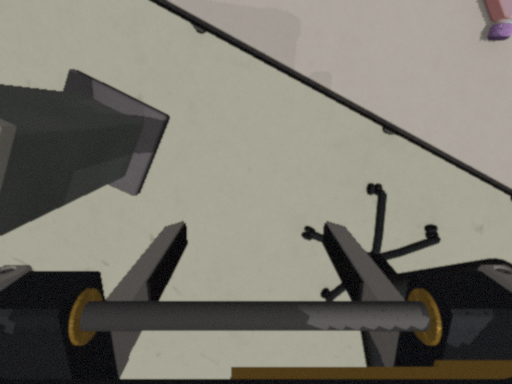

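Candidates in the scene view: the cradled black and grey key at (262,207), the purple look-alike at (212,258), the yellow one at (207,204), and the small ring at (333,167). I choose the black-knob key in the grey cradle and will check it in a close crop.

```bash
cat > h.py <<'E'
import numpy as np, cv2
from scipy.spatial.transform import Rotation as R
def rayplane(c,uv,z,T=None):
    uv=np.atleast_2d(np.array(uv,float))
    d=np.c_[(uv[:,0]-c['cx'])/c['fx'],(uv[:,1]-c['cy'])/c['fy'],np.ones(len(uv))]
    if 'rvec' in c:
        Rm=cv2.Rodrigues(np.array(c['rvec']))[0]; o=-Rm.T@np.array(c['tvec']); d=d@Rm
    else:
        o=(T@c['mount'])[:3,3]; d=d@(T@c['mount'])[:3,:3].T
    return o+d*((z-o[2])/d[:,2])[:,None]
def toolT(s):
    T=np.eye(4);T[:3,:3]=R.from_euler('xyz',s['eef_rot']).as_matrix();T[:3,3]=s['eef_pos'];return T
def project(c,P,T=None):
    P=np.atleast_2d(np.array(P,float))
    if 'rvec' in c:
        Rm=cv2.Rodrigues(np.array(c['rvec']))[0]; q=P@Rm.T+np.array(c['tvec'])
    else:
        M=np.linalg.inv(T@c['mount']); q=P@M[:3,:3].T+M[:3,3]
    return np.c_[q[:,0]/q[:,2]*c['fx']+c['cx'],q[:,1]/q[:,2]*c['fy']+c['cy']]
def crop(img,x0,y0,x1,y1,k,fn):
    cv2.imwrite(fn,cv2.resize(img[y0:y1,x0:x1],None,fx=k,fy=k,interpolation=cv2.INTER_CUBIC))
E
python3 - <<'E'
from h import *; from cell import *
a=cv2.imread("pics/scene0.png");b=cv2.imread("pics/side0.png")
crop(a,190,140,350,260,5,"pics/sc1.png");crop(b,180,150,300,300,4,"pics/sd1.png")
c=camera("scene");d=camera("side")
print(rayplane(c,[(258,213),(279,192),(288,163),(333,167)],20).round()); print(rayplane(d,[(233,193),(239,228),(265,262),(213,208)],20).round())
E
```

```text
[[490. 447.  20.]
 [496. 311.  20.]
 [569. 111.  20.]
 [418.  62.  20.]]
[[494. 434.  20.]
 [511. 268.  20.]
 [579. 133.  20.]
 [430. 363.  20.]]
```

View pics/sc1.png

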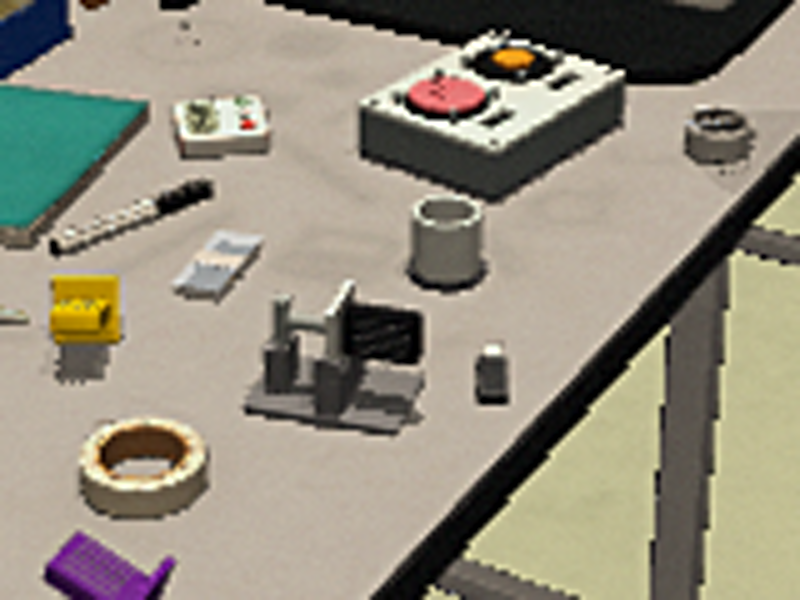

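View pics/sd1.png

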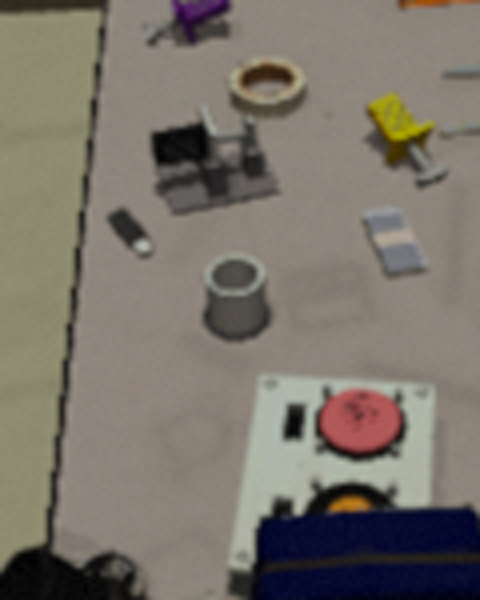

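Red (large) dish sits at the left station near (265,255) in the side view; the chosen key is the black-knobbed one in the cradle. Checking obstacles before moving.

```bash
python3 - <<'E'
from h import *; from cell import *
c=camera("scene");d=camera("side")
print(rayplane(c,[(240,128),(300,147),(325,150),(358,132),(372,135)],0).round())
print("ocular tops?",rayplane(c,[(365,52),(365,52)],300).round(),rayplane(d,[(195,307),(180,345)],300).round())
print("edge",rayplane(c,[(300,290),(400,110)],0).round())
for n,x in(("scene",c),("side",d)):
    Rm=cv2.Rodrigues(x['rvec'])[0]; print(n,(-Rm.T@x['tvec']).round())
E
```

```text
[[ 943. -143.    0.]
 [ 615.  -82.    0.]
 [ 517. -103.    0.]
 [ 470. -352.    0.]
 [ 407. -347.    0.]]
ocular tops? [[ 532. -530.  300.]
 [ 532. -530.  300.]] [[ 452. -186.  300.]
 [ 435. -246.  300.]]
edge [[ 259.  647.    0.]
 [ 390. -740.    0.]]
scene [ -25. 1279.  644.]
side [ 538. -517.  788.]
```

Call:
arm_command([
  {"xyz": [0.004, 0.055, 0.005]},
  {"xyz": [0.004, 0.055, 0.005]},
  {"xyz": [0.004, 0.055, 0.005]},
  {"xyz": [0.004, 0.055, 0.005]},
  {"xyz": [0.01, 0.055, 0]},
  {"xyz": [0.015, 0.055, 0]},
  {"xyz": [0.025, 0.055, 0]},
  {"xyz": [0.03, 0.05, 0]},
  {"xyz": [0.03, 0.05, 0]},
  {"xyz": [0.03, 0.05, 0]},
  {"xyz": [0.03, 0.045, 0]},
  {"xyz": [0.03, 0.04, 0]},
])

```text
validation failed for argument at $.de...
```

Call:
arm_command([
  {"xyz": [0.004, 0.055, 0.005], "turn": [0.0, 0.0, 0.0]},
  {"xyz": [0.004, 0.055, 0.005], "turn": [0.0, 0.0, 0.0]},
  {"xyz": [0.004, 0.055, 0.005], "turn": [0.0, 0.0, 0.0]},
  {"xyz": [0.004, 0.055, 0.005], "turn": [0.0, 0.0, 0.0]},
  {"xyz": [0.01, 0.055, 0.0], "turn": [0.0, 0.0, 0.0]},
  {"xyz": [0.015, 0.055, 0.0], "turn": [0.0, 0.0, 0.0]},
  {"xyz": [0.025, 0.055, 0.0], "turn": [0.0, 0.0, 0.0]},
  {"xyz": [0.03, 0.05, 0.0], "turn": [0.0, 0.0, 0.0]},
  {"xyz": [0.03, 0.05, 0.0], "turn": [0.0, 0.0, 0.0]},
  {"xyz": [0.03, 0.05, 0.0], "turn": [0.0, 0.0, 0.0]},
  {"xyz": [0.03, 0.045, 0.0], "turn": [0.0, 0.0, 0.0]},
  {"xyz": [0.03, 0.04, 0.0], "turn": [0.0, 0.0, 0.0]},
])

```text
clock: 1.85
eef_pos: [460.8, 129.1, 236.5]
eef_rot: [3.141, -0.0, 0.461]
wrist_force: [0.0, -0.3, 0.4]
finger_gap: 93.7
```

```bash
cat >> h.py <<'E'
def shot(name,fn):
    from cell import camera,read_state
    import pickle
    s=read_state(); c=camera(name); cv2.imwrite(f"pics/{fn}.png",c["color"][:,:,::-1]); 
    pickle.dump((s,c),open(f"pics/{fn}.pkl","wb")); return s,c
def load(fn):
    import pickle; return pickle.load(open(f"pics/{fn}.pkl","rb"))
E
python3 -c "
from h import *
s,c=shot('wrist','w1');print(s['joints'].round(2))"
```

```text
[ 0.2   0.12  1.69 -0.    1.33  1.31]
```

View pics/w1.png

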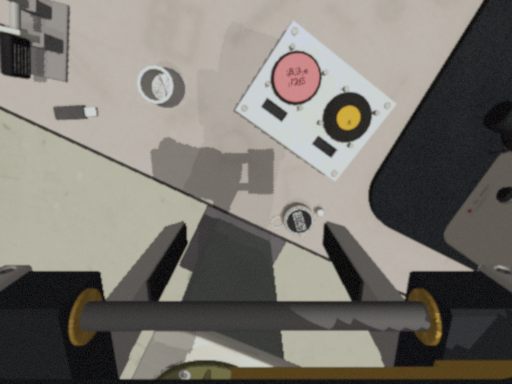

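The view shows the stand at (157,85), the platform centre near (315,100), the red dish at (297,77), the small dish at (349,117), and the cradle at top left (30,45).

```bash
python3 - <<'E'
from h import *
s,c=load('w1');T=toolT(s)
print("corners",rayplane(c,[(294,22),(395,104),(335,180),(237,109)],40,T).round())
print("slotL,R",rayplane(c,[(274,109),(325,147)],40,T).round())
print("dish",rayplane(c,[(297,77),(349,117)],57,T).round())
print("stand rim",rayplane(c,[(157,84)],44,T).round())
print("knob",rayplane(c,[(15,55)],55,T).round(),"cradle",rayplane(c,[(35,45)],20,T).round())
E
```

```text
corners [[643. 168.  40.]
 [620.  13.  40.]
 [504.  30.  40.]
 [527. 186.  40.]]
slotL,R [[548. 145.  40.]
 [535.  64.  40.]]
dish [[590. 138.  57.]
 [579.  61.  57.]]
stand rim [[511. 284.  44.]]
knob [[469. 436.  55.]] cradle [[485. 444.  20.]]
```

Call:
arm_command([
  {"xyz": [0.014, 0.05, -0.01], "turn": [0.0, 0.0, 0.0]},
  {"xyz": [0.014, 0.05, -0.01], "turn": [0.0, 0.0, 0.0]},
  {"xyz": [0.014, 0.05, -0.01], "turn": [0.0, 0.0, 0.0]},
  {"xyz": [0.0, 0.0, 0.0], "turn": [0.0, 0.0, 0.0]},
  {"xyz": [0.0, 0.0, 0.0], "turn": [0.0, 0.0, 0.0]},
])

```text
clock: 2.52
eef_pos: [501.9, 276.7, 206.4]
eef_rot: [3.141, 0.0, 0.46]
wrist_force: [0.2, 0.2, -0.3]
finger_gap: 94.1
```

```bash
python3 -c "
from h import *
s,c=shot('wrist','w2');print(s['joints'].round(3),s['eef_pos'].round(1),s['eef_rot'].round(3),s['qd'].round(3))"
```

```text
[ 0.44   0.36   1.466 -0.     1.317  1.551] [501.9 276.7 206.4] [3.141 0.    0.46 ] [-0.018 -0.022  0.007  0.002 -0.001  0.002]
```

Call:
arm_command([
  {"xyz": [-0.008, 0.05, -0.003], "turn": [0.0, 0.0, -0.12]},
  {"xyz": [-0.008, 0.05, -0.003], "turn": [0.0, 0.0, -0.12]},
  {"xyz": [-0.009, 0.05, -0.004], "turn": [0.0, 0.0, -0.12]},
  {"xyz": [0.0, 0.0, 0.0], "turn": [0.0, 0.0, 0.0]},
  {"xyz": [0.0, 0.0, 0.0], "turn": [0.0, 0.0, 0.0]},
])

```text
clock: 3.2
eef_pos: [477.5, 425.9, 197.0]
eef_rot: [-3.142, -0.0, 0.1]
wrist_force: [0.5, -0.2, -0.3]
finger_gap: 93.9
```

```bash
python3 -c "
from h import *
s,c=shot('wrist','w3');print(s['joints'].round(3),s['eef_pos'].round(1),s['eef_rot'].round(3),s['clock'])"
```

```text
[ 0.671  0.517  1.264 -0.     1.36   2.142] [477.5 425.9 197. ] [-3.142 -0.     0.1  ] 3.2
```

View pics/w2.png

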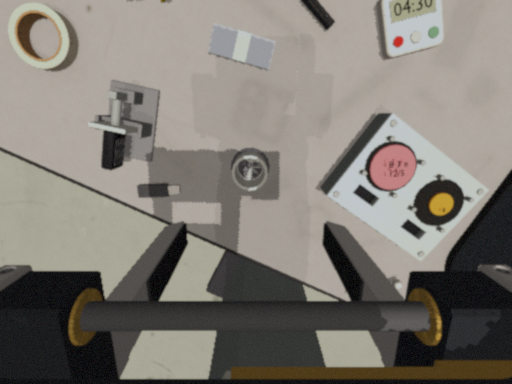

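View pics/w3.png

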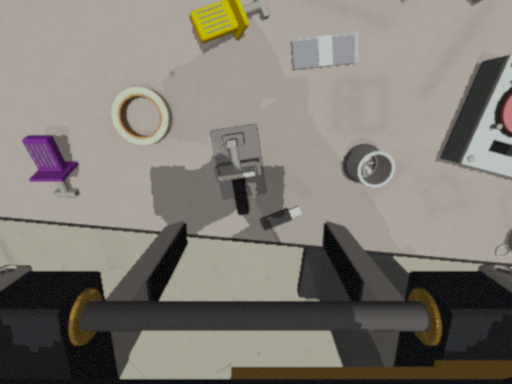

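w2 shows the stand (250,170) and platform (405,185); w3 the cradle with the key (237,165).

```bash
python3 - <<'E'
from h import *
a=cv2.imread("pics/w3.png");crop(a,190,110,290,230,5,"pics/w3c.png")
a=cv2.imread("pics/w2.png");crop(a,215,130,290,205,8,"pics/w2c.png")
D=[((.3005,1.5215),(np.hypot(243.98,492.66),215.9)),]
for f in('w1','w2','w3'):
    s,c=load(f);D.append(((s['joints'][1],s['joints'][2]),(np.hypot(*s['eef_pos'][:2]),s['eef_pos'][2])));print(np.arctan2(s['eef_pos'][1],s['eef_pos'][0])-s['joints'][0])
A=[];b=[]
for (q2,q3),(r,z) in D:
    # r=L2 s2+L3 s23+e c23 + a ; z=k+L2c2+L3c23 - e s23
    A+= [[np.sin(q2),np.sin(q2+q3),np.cos(q2+q3),1,0],[np.cos(q2),np.cos(q2+q3),-np.sin(q2+q3),0,1]];b+=[r,z]
x,res,rk,sv=np.linalg.lstsq(np.array(A),np.array(b),rcond=None);print(x.round(1),res,rk,sv)
E
```

```text
0.07652044991501386
0.06382222964598122
0.05713883800223951
[422.8 447.   50.2   4.2 -28.2] [0.05172983] 5 [3.45584476 2.82831997 0.23822202 0.02461969 0.01967901]
```

View pics/w3c.png

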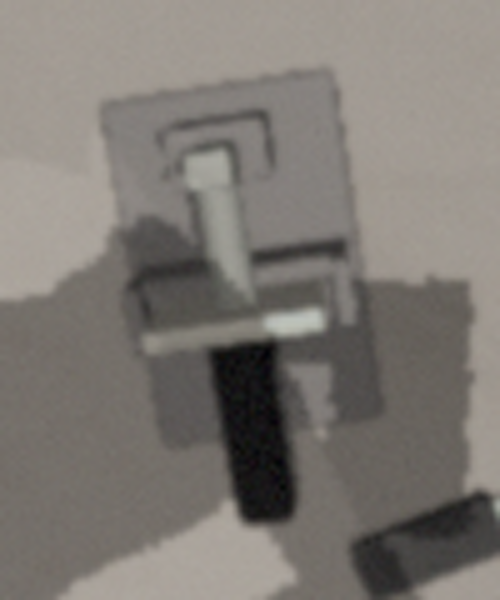

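View pics/w2c.png

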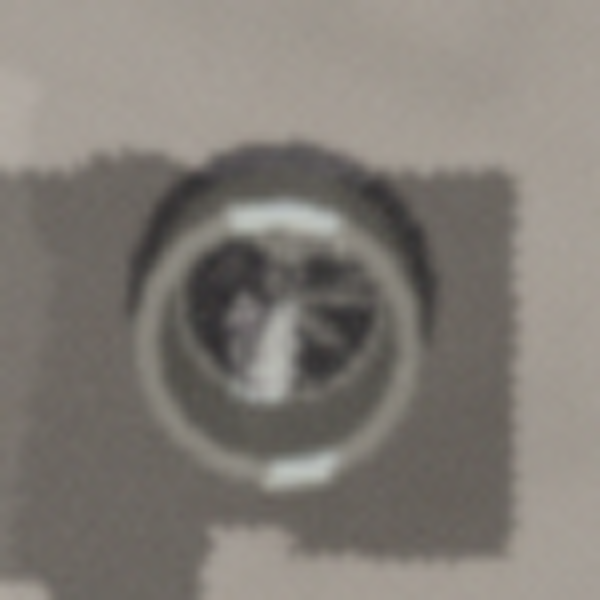

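```bash
python3 - <<'E'
from h import *
s,c=load('w3');T=toolT(s)
f=lambda p:(190+p[0]/5-.4,110+p[1]/5-.4)
k=rayplane(c,[f((268,518)),f((245,350))],63,T);print("knob",k.round(1), np.arctan2(*(k[1]-k[0])[[1,0]]))
k=rayplane(c,[f((148,345)),f((325,322))],68,T);print("collar",k.round(1),np.arctan2(*(k[1]-k[0])[[1,0]])+np.pi/2,k.mean(0))
k=rayplane(c,[f((208,165)),f((187,170)),f((228,170))],62,T);print("head",k.round(1))
k=rayplane(c,[f((103,100)),f((328,70)),f((380,413)),f((165,447))],6,T);print("base",k.round(1),k.mean(0))
g=cv2.cvtColor(c['color'],cv2.COLOR_RGB2GRAY)
m=(g<45).astype(np.uint8);m[:165]=0;m[220:]=0;m[:,:225]=0;m[:,256:]=0
n,l,st,ce=cv2.connectedComponentsWithStats(m);print(st,ce.round(1))
i=1+np.argmax(st[1:,4]);ys,xs=np.nonzero(l==i)
ln=cv2.fitLine(np.c_[xs,ys].astype(np.float32),cv2.DIST_L2,0,.01,.01).ravel();print(ln)
P=[(ln[2]+t*ln[0],ln[3]+t*ln[1]) for t in(-15,15)]
k=rayplane(c,P,63,T);print(k.round(1),np.arctan2(*(k[1]-k[0])[[1,0]]))
# stand
for fn,pts in(('w2',[(215+285/8,130+210/8),(215+300/8,130+480/8),(215+140/8,130+330/8),(215+415/8,130+330/8)]),):
    s,c=load(fn);T=toolT(s);k=rayplane(c,np.array(pts)-.4,44,T);print("stand",k.round(1),k[:2].mean(0),k[2:].mean(0))
E
```

```text
knob [[446.8 435.5  63. ]
 [485.5 444.   63. ]] 0.21645981688693255
collar [[485.7 464.9  68. ]
 [494.6 427.1  68. ]] 0.23092216083434525 [490.14958707 445.99177286  68.        ]
head [[524.9 455.3  62. ]
 [523.4 459.7  62. ]
 [524.3 450.9  62. ]]
base [[532.3 486.7   6. ]
 [545.1 431.4   6. ]
 [458.4 408.8   6. ]
 [443.3 465.1   6. ]] [494.78054016 447.99819116   6.        ]
[[     0      0    512    384 196205]
 [   232    179     17     35    403]] [[255.5 191.5]
 [240.4 195.4]]
[1.7431407e-01 9.8469013e-01 2.4043921e+02 1.9543921e+02]
[[484.2 444.7  63. ]
 [450.4 436.   63. ]] -2.8876633935948286
stand [[528.1 294.8  44. ]
 [492.  274.6  44. ]
 [502.3 306.4  44. ]
 [520.6 269.4  44. ]] [510.06618735 284.71145124  44.        ] [511.42953492 287.90189557  44.        ]
```

Key axis yaw ≈0.235, knob centre ≈(469,440.6). Going to a 45° forward-tilted standoff on the knob.

Call:
arm_command([
  {"xyz": [-0.01, 0.0, -0.01], "turn": [0.0, 0.0, 0.135]},
  {"xyz": [-0.012, 0.0, -0.014], "turn": [0.0366, -0.1526, 0.0]},
  {"xyz": [-0.012, 0.0, -0.014], "turn": [0.0366, -0.1526, 0.0]},
  {"xyz": [-0.012, 0.0, -0.014], "turn": [0.0366, -0.1526, 0.0]},
  {"xyz": [-0.012, 0.0, -0.014], "turn": [0.0366, -0.1526, 0.0]},
  {"xyz": [-0.013, 0.0, -0.015], "turn": [0.0366, -0.1526, 0.0]},
  {"xyz": [0.0, 0.0, 0.0], "turn": [0.0, 0.0, 0.0]},
  {"xyz": [0.0, 0.0, 0.0], "turn": [0.0, 0.0, 0.0]},
], gripper=0.57, force=60)

```text
clock: 4.25
eef_pos: [449.0, 401.2, 160.8]
eef_rot: [-3.112, -0.679, 0.294]
wrist_force: [0.2, 0.5, -0.2]
finger_gap: 40.1
```

```bash
python3 -c "
from h import *
s,c=shot('wrist','w4');print(s['joints'].round(3),s['eef_pos'].round(1),s['eef_rot'].round(3));print(toolT(s).round(3))
shot('scene','s4')
crop(cv2.imread('pics/s4.png'),190,140,350,260,5,'pics/s4c.png')"
```

```text
[ 0.785  0.228  1.901 -0.645  0.465  2.553] [449.  401.2 160.8] [-3.112 -0.679  0.294]
[[ 7.44000e-01  3.08000e-01  5.93000e-01  4.48981e+02]
 [ 2.26000e-01 -9.51000e-01  2.10000e-01  4.01164e+02]
 [ 6.28000e-01 -2.30000e-02 -7.78000e-01  1.60808e+02]
 [ 0.00000e+00  0.00000e+00  0.00000e+00  1.00000e+00]]
```

View pics/w4.png

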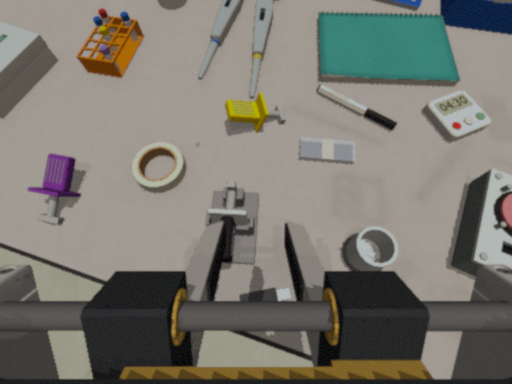

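View pics/s4c.png

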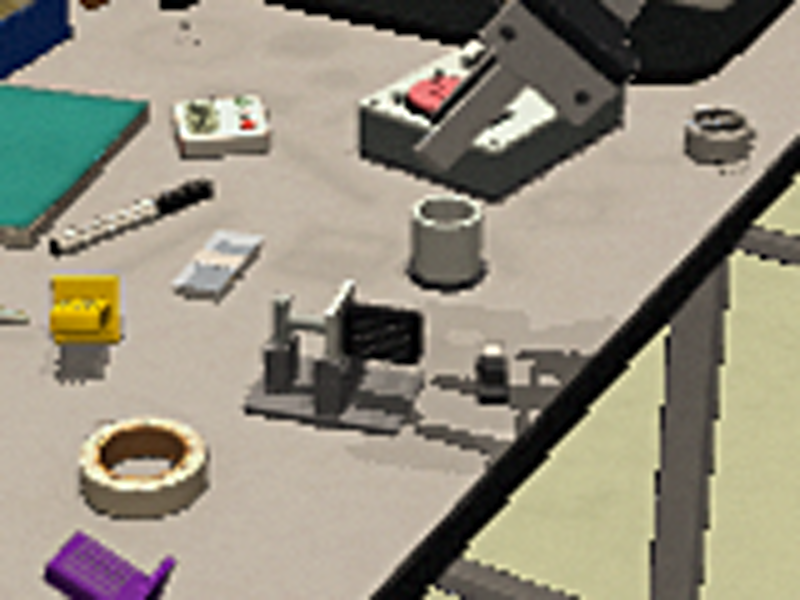

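The gripper is at (230,230) in the wrist view with the key still in its cradle. J6 hit its limit (2.553), so I'll use the half-turned equivalent grasp.

```bash
cat >> h.py <<'E'
def Rt(zt,yt):
    zt=np.array(zt,float);zt/=np.linalg.norm(zt);yt=np.array(yt,float);yt-=zt*(yt@zt);yt/=np.linalg.norm(yt)
    return np.c_[np.cross(yt,zt),yt,zt]
def turn(R0,R1,n=None):
    return R.from_matrix(R1@R0.T).as_rotvec()
E
python3 - <<'E'
from h import *; from cell import *
p=.235;c,s_=np.cos(p),np.sin(p)
s=read_state();T=toolT(s)
R1=Rt((.707*c,.707*s_,-.707),(-s_,c,0))
v=turn(T[:3,:3],R1);n=np.linalg.norm(v);print(v,n)
tz=T[:3,2]
# choose rotation dir about -tool z
if v@tz>0: v=v*(n-2*np.pi)/n;n=np.linalg.norm(v)
print(v.round(3),n,(v/20).round(4), np.array([406.8,425.7,105.9])-s['eef_pos'])
E
```

```text
[-1.98713666 -0.58692271  2.30325286] 3.0980903965627946
[-1.987 -0.587  2.303] 3.0980903965627946 [-0.0994 -0.0293  0.1152] [-41.86398693  23.96362532 -54.41313922]
```

Call:
arm_command([
  {"xyz": [-0.004, 0.002, 0.0], "turn": [-0.0994, -0.0293, 0.1152]},
  {"xyz": [-0.004, 0.002, 0.0], "turn": [-0.0994, -0.0293, 0.1152]},
  {"xyz": [-0.004, 0.002, 0.0], "turn": [-0.0994, -0.0293, 0.1152]},
  {"xyz": [-0.004, 0.002, 0.0], "turn": [-0.0994, -0.0293, 0.1152]},
  {"xyz": [-0.004, 0.002, 0.0], "turn": [-0.0994, -0.0293, 0.1152]},
  {"xyz": [-0.004, 0.002, 0.0], "turn": [-0.0994, -0.0293, 0.1152]},
  {"xyz": [-0.004, 0.002, 0.0], "turn": [-0.0994, -0.0293, 0.1152]},
  {"xyz": [-0.004, 0.002, 0.0], "turn": [-0.0994, -0.0293, 0.1152]},
  {"xyz": [-0.004, 0.002, 0.0], "turn": [-0.0994, -0.0293, 0.1152]},
  {"xyz": [-0.004, 0.002, 0.0], "turn": [-0.0994, -0.0293, 0.1152]},
  {"xyz": [-0.002, 0.002, 0.0], "turn": [-0.0994, -0.0293, 0.1152]},
  {"xyz": [0.0, 0.002, 0.0], "turn": [-0.0994, -0.0293, 0.1152]},
])

```text
clock: 5.85
eef_pos: [406.2, 426.1, 160.0]
eef_rot: [2.461, 0.24, 2.049]
wrist_force: [-0.3, -0.7, -0.2]
finger_gap: 40.6
```

Call:
arm_command([
  {"xyz": [0.0, 0.0, -0.007], "turn": [-0.0994, -0.0293, 0.1152]},
  {"xyz": [0.0, 0.0, -0.007], "turn": [-0.0994, -0.0293, 0.1152]},
  {"xyz": [0.0, 0.0, -0.007], "turn": [-0.0994, -0.0293, 0.1152]},
  {"xyz": [0.0, 0.0, -0.007], "turn": [-0.0994, -0.0293, 0.1152]},
  {"xyz": [0.0, 0.0, -0.007], "turn": [-0.0994, -0.0293, 0.1152]},
  {"xyz": [0.0, 0.0, -0.007], "turn": [-0.0994, -0.0293, 0.1152]},
  {"xyz": [0.0, 0.0, -0.007], "turn": [-0.0994, -0.0293, 0.1152]},
  {"xyz": [0.0, 0.0, -0.005], "turn": [-0.0994, -0.0293, 0.1152]},
  {"xyz": [0.0, 0.0, 0.0], "turn": [0.0, 0.0, 0.0]},
  {"xyz": [0.0, 0.0, 0.0], "turn": [0.0, 0.0, 0.0]},
])

```text
clock: 7.1
eef_pos: [409.5, 430.8, 125.0]
eef_rot: [-3.13, 0.745, -2.909]
wrist_force: [0.2, 0.4, 0.8]
finger_gap: 40.5
```

```bash
python3 - <<'E'
from h import *; from cell import *
p=.235;c,s_=np.cos(p),np.sin(p)
s,cc=shot('wrist','w5');T=toolT(s)
shot('side','sd5');crop(cv2.imread('pics/sd5.png'),140,120,340,270,4,'pics/sd5c.png')
R1=Rt((.707*c,.707*s_,-.707),(-s_,c,0))
print(s['joints'].round(3),s['eef_pos'].round(1),turn(T[:3,:3],R1).round(4),s['clock'],s['finger_gap'])
E
```

```text
[ 0.948  0.315  1.922 -1.04   0.554 -0.032] [409.5 430.8 125. ] [ 0.0176 -0.0372  0.011 ] 7.1 40.50774713782414
```

View pics/w5.png

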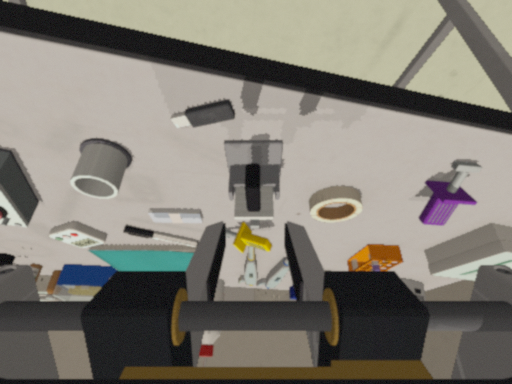

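View pics/sd5c.png

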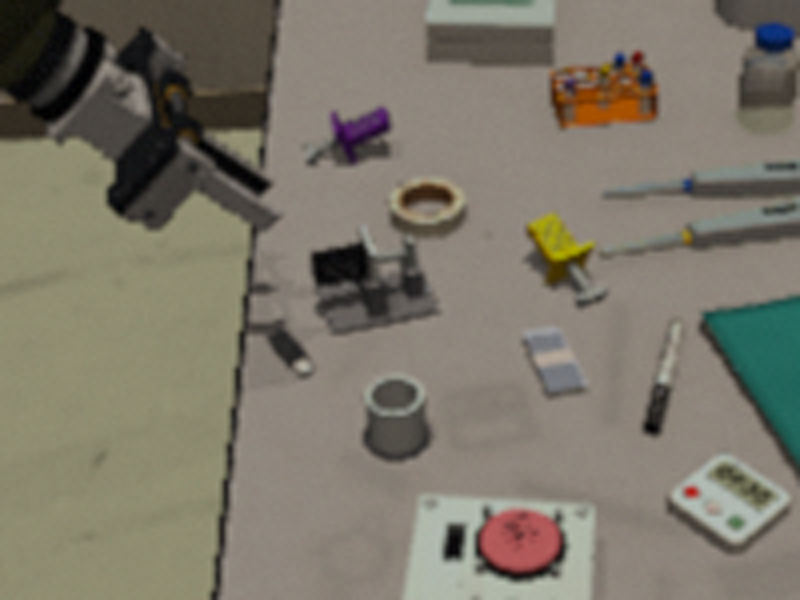

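```bash
cat > kin.py <<'E'
from h import *
# product: base yaw q1, planar arm, wrist center, then tool
D=[(np.array([-1.1776,.30049,1.52154,0,1.3207,-.0666]),np.array([243.98,-492.66,215.9]),None)]
for f in('w1','w2','w3','w4','w5'):
    s,c=load(f);D.append((s['joints'],s['eef_pos'],s['eef_rot']))
def fk(q,p):
    L2,L3,e,a,h,L,d=p
    q1,q2,q3,q4,q5,q6=q
    Ry=lambda a:R.from_euler('y',a).as_matrix();Rz=lambda a:R.from_euler('z',a).as_matrix();Rx=lambda a:R.from_euler('x',a).as_matrix()
    f=Rz(q1)@Ry(q2+q3)            # z along forearm
    pw=Rz(q1)@np.array([a,d,h])+Rz(q1)@Ry(q2)@[0,0,L2]+f@[e,0,L3]
    Rw=f@Rz(q4)@Ry(q5)@Rz(q6)
    return pw+Rw@[0,0,L],Rw
if __name__=='__main__':
    from scipy.optimize import least_squares
    def res(p): return np.concatenate([fk(q,p)[0]-x for q,x,_ in D])
    o=least_squares(res,[423,447,50,4,300,330,36]);print(o.x.round(1),np.abs(o.fun).max())
    for q,x,r in D[1:]:
        A=fk(q,o.x)[1];B=R.from_euler('xyz',r).as_matrix();print((A.T@B).round(2).tolist())
    np.save('p.npy',o.x)
E
python3 kin.py
```

```text
[424.2 447.5  40.9  -0.  221.2 259.6  36.6] 0.0050989824374880754
[[0.0, -1.0, 0.0], [1.0, 0.0, 0.0], [0.0, 0.0, 1.0]]
[[0.0, -1.0, 0.0], [1.0, 0.0, -0.0], [0.0, 0.0, 1.0]]
[[0.0, -1.0, 0.0], [1.0, 0.0, -0.0], [0.0, 0.0, 1.0]]
[[0.0, -1.0, 0.0], [1.0, 0.0, -0.0], [0.0, 0.0, 1.0]]
[[0.0, -1.0, -0.0], [1.0, 0.0, 0.0], [-0.0, 0.0, 1.0]]
```

The kinematics fit exactly, so I can check each pose against joint limits first.

```bash
cat >> kin.py <<'E'
P=np.load('p.npy');lo=np.array([-3.03,-.79,.23,-1.04,0,-2.55]);hi=np.array([3.03,2.21,2.52,4.18,3.07,2.55])
W=np.array([[0,-1,0],[1,0,0],[0,0,1.]])
def FK(q): 
    x,A=fk(q,P); return x,A@W
def IK(x,Rm,q0=None):
    from scipy.optimize import least_squares
    best=None
    for s in ([q0] if q0 is not None else [])+[np.array([np.arctan2(x[1],x[0]),.4,1.5,j4,1.3,j6]) for j4 in(0,1.5,3) for j6 in(-1.5,0,1.5)]:
        f=lambda q:np.r_[(FK(q)[0]-x)/100,(FK(q)[1]-Rm).ravel()]
        o=least_squares(f,np.clip(s,lo+.01,hi-.01),bounds=(lo,hi))
        if best is None or o.cost<best.cost-1e-12: best=o
        if best.cost<1e-10: break
    q=best.x; return q,np.sqrt(2*best.cost),np.minimum(q-lo,hi-q).min()
def pose_pick(p,t,k,g):
    """key axis yaw p, tilt t, k=+-1 family, g grasp point -> tcp,R"""
    z=np.array([np.sin(t)*np.cos(p),np.sin(t)*np.sin(p),-np.cos(t)])
    return np.array(g)+8*z,Rt(z,k*np.array([np.sin(p),-np.cos(p),0]))
E
sed -i 's/^if __name__/if 0 and __name__/' kin.py
python3 - <<'E'
from kin import *
for k in(1,-1):
  for t in np.radians([0,15,25,35]):
    x,Rm=pose_pick(.235,t,k,(463.2,439.2,48)); q,e,m=IK(x,Rm)
    x2,_=pose_pick(.235,t,k,(463.2,439.2,48));x2=x2-80*Rm[:,2];q2,e2,m2=IK(x2,Rm,q)
    print(k,round(np.degrees(t)),q.round(2),round(e,4),round(m,2),'| back',round(e2,4),round(m2,2))
    for yaw in np.arange(-3,3.2,.5):
        x,Rm=pose_pick(yaw,t-np.pi/2,k,(511,286,77));q,e,m=IK(x,Rm)
        if e<1e-3 and m>.05: print('    place yaw',yaw.round(2),q.round(2),round(m,2))
E
```

```text
1 0 [0.7  0.68 1.4  0.   1.07 2.04] 0.0 0.51 | back 0.0 0.51
    place yaw -3.0 [0.66 0.78 2.13 3.67 1.37 1.46] 0.39
    place yaw -2.5 [0.3  0.77 2.19 2.8  1.4  1.63] 0.33
    place yaw -2.0 [0.05 0.81 2.01 2.03 1.42 1.86] 0.51
    place yaw -1.5 [-0.    0.91  1.7   1.51  1.61  2.11] 0.44
    place yaw -1.0 [0.06 1.06 1.32 1.18 1.92 2.27] 0.28
    place yaw -0.5 [0.17 1.24 0.93 0.96 2.28 2.32] 0.23
    place yaw 0.0 [0.31 1.41 0.57 0.69 2.63 2.2 ] 0.34
    place yaw 0.5 [ 0.46  1.5   0.39 -0.12  2.83  1.46] 0.16
    place yaw 1.0 [ 0.61  1.41  0.56 -0.81  2.59  0.84] 0.23
    place yaw 3.0 [0.8  0.81 2.   4.11 1.38 1.3 ] 0.07
1 15 [ 0.75  0.58  1.58 -0.19  0.76  2.21] 0.0 0.34 | back 0.0 0.35
    place yaw -3.0 [0.65 0.6  2.16 3.74 0.98 1.35] 0.36
    place yaw -2.5 [0.31 0.58 2.22 2.76 0.98 1.7 ] 0.3
    place yaw -2.0 [0.07 0.64 2.05 1.91 1.12 2.02] 0.47
    place yaw -1.5 [0.01 0.77 1.73 1.37 1.4  2.22] 0.33
    place yaw -1.0 [0.07 0.94 1.37 1.03 1.74 2.29] 0.26
    place yaw -0.5 [0.18 1.11 1.   0.78 2.11 2.25] 0.3
    place yaw 0.0 [0.32 1.27 0.68 0.48 2.43 2.03] 0.45
    plac
[... 3617 characters left out ...]
0.0 0.19 | back 0.0 0.31
    place yaw -3.0 [ 0.61  0.42  2.1   4.09  0.47 -2.19] 0.09
    place yaw -2.5 [ 0.34  0.39  2.15  2.5   0.41 -1.14] 0.37
    place yaw -2.0 [ 0.14  0.47  2.01  1.57  0.76 -0.72] 0.51
    place yaw -1.5 [ 0.08  0.61  1.75  1.12  1.14 -0.69] 0.77
    place yaw -1.0 [ 0.12  0.78  1.44  0.83  1.51 -0.77] 1.08
    place yaw -0.5 [ 0.21  0.94  1.13  0.59  1.84 -0.93] 0.9
    place yaw 0.0 [ 0.33  1.07  0.89  0.31  2.1  -1.21] 0.66
    place yaw 0.5 [ 0.46  1.12  0.79 -0.04  2.2  -1.62] 0.56
    place yaw 1.0 [ 0.59  1.07  0.88 -0.38  2.08 -2.01] 0.54
    place yaw 1.5 [ 0.7   0.95  1.12 -0.65  1.8  -2.28] 0.27
    place yaw 2.0 [ 0.78  0.79  1.42 -0.89  1.46 -2.43] 0.12
```

```bash
python3 - <<'E'
from kin import *
from cell import *
s=read_state();T=toolT(s)
x,Rm=pose_pick(.235,np.radians(30),-1,(466,439.9,48));b=x-80*Rm[:,2]
v=turn(T[:3,:3],Rm);print(v.round(4),np.linalg.norm(v),(v/3).round(4),(b-s['eef_pos']).round(1),x.round(1),b.round(1),(x-b).round(1))
E
```

```text
[-0.0414  0.2179  0.0087] 0.22201867967230288 [-0.0138  0.0726  0.0029] [ 21.6   0.8 -14.7] [469.9 440.8  41.1] [431.  431.5 110.4] [ 38.9   9.3 -69.3]
```

Call:
arm_command([
  {"xyz": [0.0, 0.0, 0.0], "turn": [-0.0138, 0.0726, 0.0029]},
  {"xyz": [0.01, 0.0, -0.005], "turn": [-0.0138, 0.0726, 0.0029]},
  {"xyz": [0.0116, 0.0008, -0.0097], "turn": [-0.0138, 0.0726, 0.0029]},
  {"xyz": [0.0, 0.0, 0.0], "turn": [0.0, 0.0, 0.0]},
  {"xyz": [0.0, 0.0, 0.0], "turn": [0.0, 0.0, 0.0]},
])

```text
clock: 7.82
eef_pos: [430.6, 431.2, 110.2]
eef_rot: [-3.14, 0.525, -2.905]
wrist_force: [1.3, -0.1, 0.2]
finger_gap: 40.4
```

```bash
python3 - <<'E'
from kin import *
s,c=shot('wrist','w6');T=toolT(s)
x,Rm=pose_pick(.235,np.radians(30),-1,(466,439.9,48))
print(s['joints'].round(3),s['eef_pos'].round(1),turn(T[:3,:3],Rm).round(4))
print('proj knob top end/collar',project(c,[(447,435.4,63),(490,445.6,63),(447,435.4,33),(466,439.9,48)],T).round(0))
E
```

```text
[ 0.849  0.367  1.791 -0.53   0.609 -0.576] [430.6 431.2 110.2] [ 0.0011  0.0013 -0.0012]
proj knob top end/collar [[256. 204.]
 [256. 236.]
 [256. 179.]
 [256. 206.]]
```

View pics/w6.png

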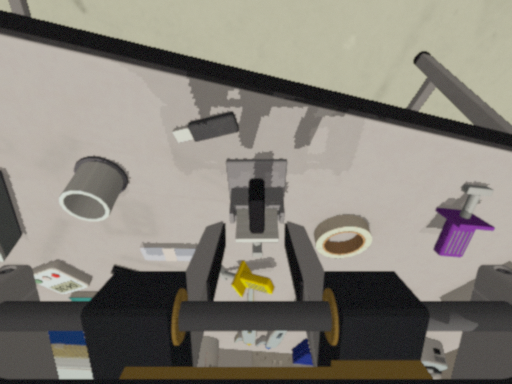

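Knob at (257,205) lies exactly between the fingers, matching the projection (256,179–236). Advancing.

Call:
arm_command([
  {"xyz": [0.0097, 0.0023, -0.0173], "turn": [0.0, 0.0, 0.0]},
  {"xyz": [0.0097, 0.0023, -0.0173], "turn": [0.0, 0.0, 0.0]},
  {"xyz": [0.0097, 0.0023, -0.0173], "turn": [0.0, 0.0, 0.0]},
  {"xyz": [0.01, 0.0026, -0.0173], "turn": [0.0, 0.0, 0.0]},
  {"xyz": [0.0, 0.0, 0.0], "turn": [0.0, 0.0, 0.0]},
  {"xyz": [0.0, 0.0, 0.0], "turn": [0.0, 0.0, 0.0]},
])

```text
clock: 8.62
eef_pos: [469.7, 441.2, 41.8]
eef_rot: [-3.141, 0.524, -2.904]
wrist_force: [-0.2, 0.3, 0.4]
finger_gap: 40.5
```

Call:
arm_command([
  {"xyz": [0.0, 0.0, 0.0], "turn": [0.0, 0.0, 0.0]},
  {"xyz": [0.0, 0.0, 0.0], "turn": [0.0, 0.0, 0.0]},
  {"xyz": [0.0, 0.0, 0.0], "turn": [0.0, 0.0, 0.0]},
  {"xyz": [0.0, 0.0, 0.0], "turn": [0.0, 0.0, 0.0]},
], gripper=1.0, force=40)

```text
clock: 9.12
eef_pos: [470.2, 441.1, 41.5]
eef_rot: [-3.141, 0.524, -2.904]
wrist_force: [-2.1, -0.3, 3.2]
finger_gap: 13.9
```

Gripped at 13.9 mm (knob is 14 mm). Lifting straight up.

Call:
arm_command([
  {"xyz": [0.0, 0.0, 0.01], "turn": [0.0, 0.0, 0.0]},
  {"xyz": [0.0, 0.0, 0.02], "turn": [0.0, 0.0, 0.0]},
  {"xyz": [0.0, 0.0, 0.03], "turn": [0.0, 0.0, 0.0]},
  {"xyz": [0.0, 0.0, 0.04], "turn": [0.0, 0.0, 0.0]},
  {"xyz": [0.0, 0.0, 0.04], "turn": [0.0, 0.0, 0.0]},
  {"xyz": [0.0, 0.0, 0.03], "turn": [0.0, 0.0, 0.0]},
  {"xyz": [0.0, 0.0, 0.0], "turn": [0.0, 0.0, 0.0]},
])

```text
clock: 10.0
eef_pos: [470.5, 441.4, 213.8]
eef_rot: [3.14, 0.527, -2.905]
wrist_force: [-0.4, -0.8, -2.6]
finger_gap: 13.9
```

```bash
python3 - <<'E'
from kin import *
s,c=shot('wrist','w7');T=toolT(s)
print(s['joints'].round(3),s['eef_pos'].round(1),s['finger_gap'],s['wrist_force'].round(1))
shot('scene','s7');crop(cv2.imread('pics/s7.png'),190,100,350,220,5,'pics/s7c.png')
# stand refine using w1,w2,w3 ellipses of bright rim
for fn,(x0,y0,x1,y1) in(('w2',(228,145,275,195)),('w3',(340,140,400,192)),('w6',(55,150,130,225))):
    s,c=load(fn);
# target place
for yaw in(-.4,-.1,.235):
    t=np.radians(30)
    for h in(77+60,77):
        x,Rm=pose_pick(yaw,t-np.pi/2,-1,(511,286,h-3));q,e,m=IK(x,Rm);print(yaw,h,x.round(1),q.round(2),round(e,5),round(m,2))
    v=turn(T[:3,:3],Rm);print(v.round(3),np.linalg.norm(v))
E
```

```text
[ 0.805  0.302  1.61  -0.381  0.811 -0.797] [470.5 441.4 213.8] 13.946911544709053 [-0.4 -0.8 -2.6]
-0.4 137 [504.6 288.7 130. ] [ 0.23  0.94  1.03  0.6   2.04 -0.92] 0.0 0.8
-0.4 77 [504.6 288.7  70. ] [ 0.23  1.02  1.03  0.58  1.97 -0.97] 0.0 0.8
[ 0.129  1.591 -0.497] 1.671778922859838
-0.1 137 [504.1 286.7 130. ] [ 0.3   1.02  0.87  0.43  2.21 -1.09] 0.0 0.64
-0.1 77 [504.1 286.7  70. ] [ 0.3   1.1   0.87  0.41  2.14 -1.13] 0.0 0.64
[-0.109  1.576 -0.263] 1.602060581837792
0.235 137 [504.3 284.4 130. ] [ 0.39  1.09  0.75  0.19  2.34 -1.36] 0.0 0.52
0.235 77 [504.3 284.4  70. ] [ 0.39  1.16  0.75  0.17  2.26 -1.38] 0.0 0.52
[-3.69e-01  1.53e+00 -1.00e-03] 1.5742060287900153
```

View pics/w7.png

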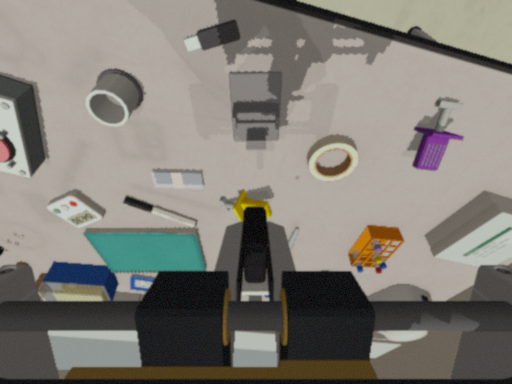

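View pics/s7c.png

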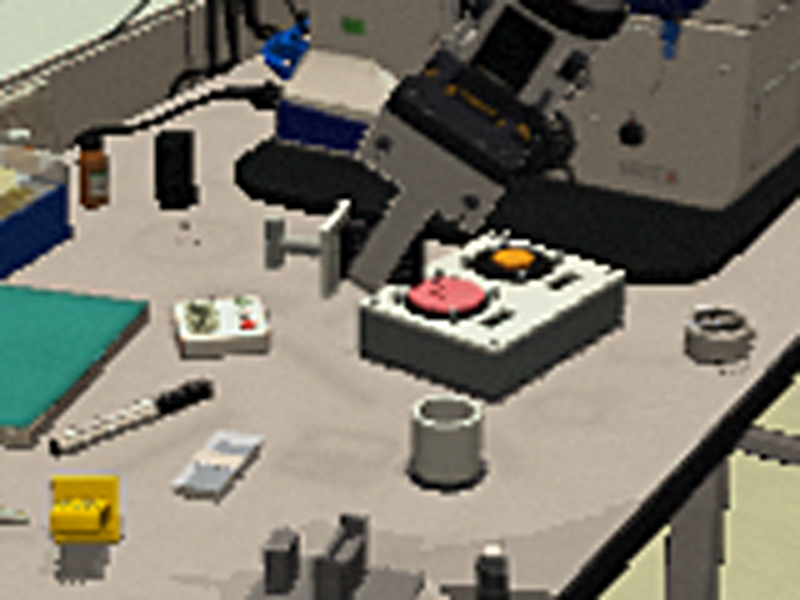

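Call:
arm_command([
  {"xyz": [0.003, -0.014, 0.0], "turn": [-0.0099, 0.1433, -0.0239]},
  {"xyz": [0.003, -0.014, 0.0], "turn": [-0.0099, 0.1433, -0.0239]},
  {"xyz": [0.003, -0.014, 0.0], "turn": [-0.0099, 0.1433, -0.0239]},
  {"xyz": [0.003, -0.014, 0.0], "turn": [-0.0099, 0.1433, -0.0239]},
  {"xyz": [0.003, -0.014, 0.0], "turn": [-0.0099, 0.1433, -0.0239]},
  {"xyz": [0.003, -0.014, 0.0], "turn": [-0.0099, 0.1433, -0.0239]},
  {"xyz": [0.003, -0.014, 0.0], "turn": [-0.0099, 0.1433, -0.0239]},
  {"xyz": [0.003, -0.014, 0.0], "turn": [-0.0099, 0.1433, -0.0239]},
  {"xyz": [0.003, -0.014, 0.0], "turn": [-0.0099, 0.1433, -0.0239]},
  {"xyz": [0.003, -0.014, 0.0], "turn": [-0.0099, 0.1433, -0.0239]},
  {"xyz": [0.0035, -0.014, 0.0], "turn": [-0.0099, 0.1433, -0.0239]},
  {"xyz": [0.0, 0.0, 0.0], "turn": [0.0, 0.0, 0.0]},
])

```text
clock: 11.6
eef_pos: [503.9, 285.8, 207.1]
eef_rot: [-3.135, -1.056, 3.036]
wrist_force: [0.2, 0.4, -1.0]
finger_gap: 13.7
```

```bash
python3 - <<'E'
from kin import *
s,c=shot('wrist','w8');T=toolT(s)
x,Rm=pose_pick(-.1,np.radians(-60),-1,(511,286,136))
print(s['joints'].round(3),s['eef_pos'].round(1),s['finger_gap'],turn(T[:3,:3],Rm).round(4),(x-s['eef_pos']).round(1))
shot('scene','s8');crop(cv2.imread('pics/s8.png'),190,100,350,220,5,'pics/s8c.png')
shot('side','sd8');crop(cv2.imread('pics/sd8.png'),160,120,340,255,4,'pics/sd8c.png')
E
```

```text
[ 0.3    0.95   0.831  0.48   2.322 -1.022] [503.9 285.8 207.1] 13.719819388434036 [ 0.0022 -0.0091  0.0003] [  0.2   0.9 -75.1]
```

View pics/s8c.png

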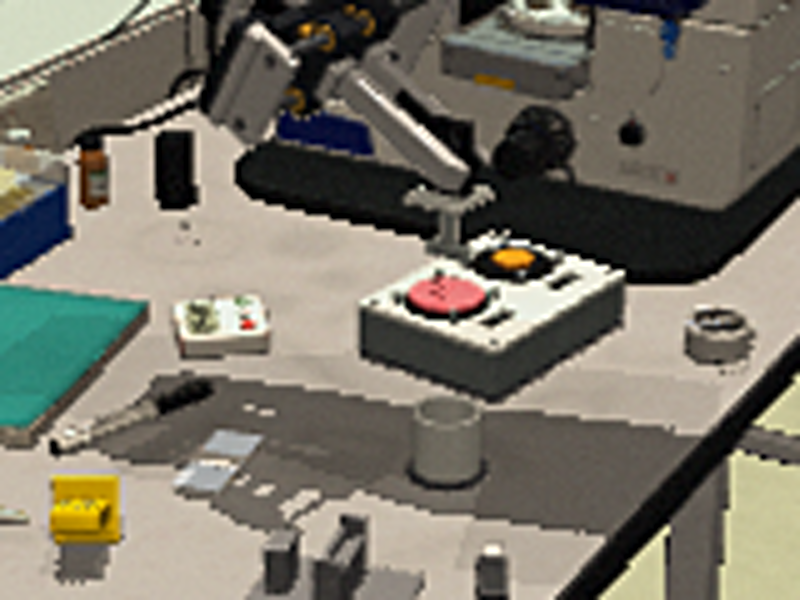

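View pics/sd8c.png

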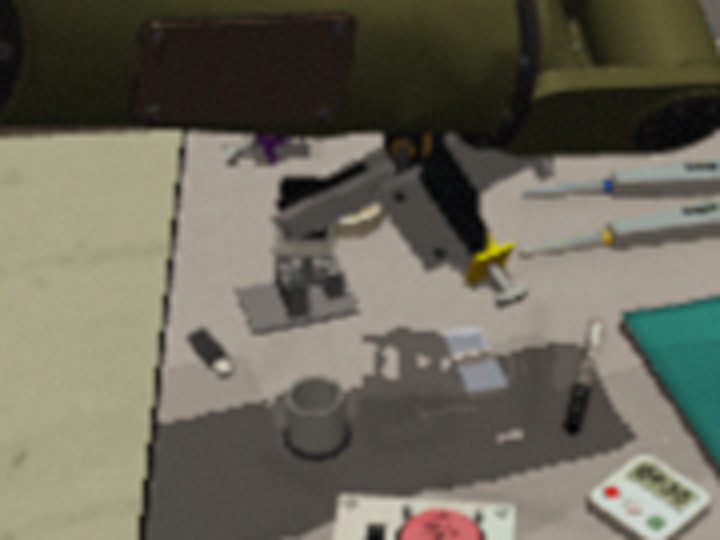

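View pics/w8.png

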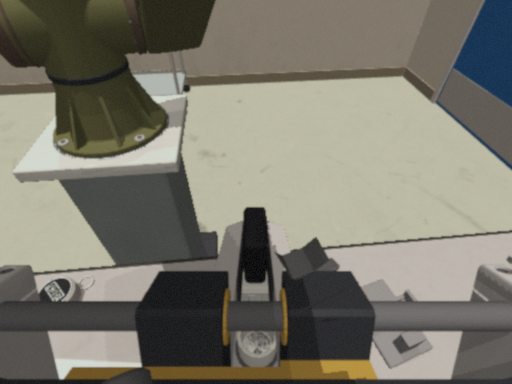

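Key is held upright (scene crop: collar (450,200), stand (447,440)). Refining stand centre from several views by the rim ellipse.

```bash
python3 - <<'E'
from kin import *
for fn,(x0,y0,x1,y1) in(('w1',(130,55,180,110)),('w2',(225,140,278,198)),('w3',(338,135,402,195)),('w6',(50,150,135,228)),('w7',(78,62,148,132))):
    s,c=load(fn);T=toolT(s);a=c['color'][:,:,::-1][y0:y1,x0:x1]
    cv2.imwrite(f"pics/st_{fn}.png",cv2.resize(a,None,fx=3,fy=3,interpolation=cv2.INTER_CUBIC))
ims=[cv2.resize(cv2.imread(f"pics/st_{f}.png"),(260,260)) for f in('w2','w3','w7')]
cv2.imwrite("pics/stall.png",np.hstack(ims))
E
```

```text
(no output)
```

View pics/stall.png

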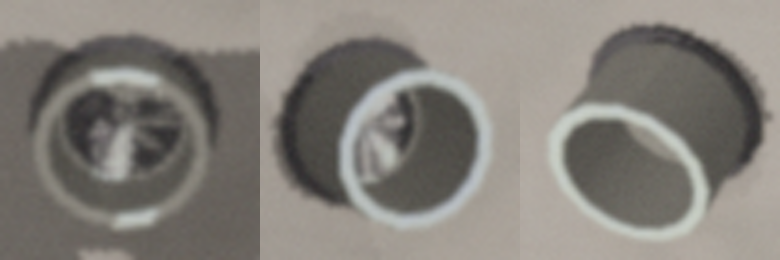

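```bash
python3 - <<'E'
from kin import *
for fn,(x0,y0,x1,y1),th in(('w3',(355,148,398,190),190),('w7',(80,80,135,130),190),('w6',(55,165,120,225),190),('w2',(225,150,275,198),0)):
    s,c=load(fn);T=toolT(s);g=cv2.cvtColor(c['color'],cv2.COLOR_RGB2GRAY)
    sub=g[y0:y1,x0:x1]
    t=cv2.threshold(sub,0,255,cv2.THRESH_OTSU)[0]
    for th in (t+15,t+30,t+45):
        m=(sub>th).astype(np.uint8)
        ys,xs=np.nonzero(m)
        k=rayplane(c,np.c_[xs+x0,ys+y0],44,T)[:,:2]
        ok=np.hypot(*(k-[511,286]).T); k=k[(ok>14)&(ok<27)]
        A=np.c_[2*k,np.ones(len(k))];x=np.linalg.lstsq(A,(k**2).sum(1),rcond=None)[0];r=np.sqrt(x[2]+x[0]**2+x[1]**2)
        print(fn,th,len(k),x[:2].round(1),r.round(1))
E
```

```text
w3 140.0 717 [509.4 284.6] 21.2
w3 155.0 632 [509.5 284.6] 21.4
w3 170.0 290 [508.8 286.4] 19.9
w7 151.0 849 [510.8 285.5] 22.0
w7 166.0 705 [510.8 284.9] 21.8
w7 181.0 299 [509.1 286.4] 20.0
w6 159.0 804 [510.9 286. ] 22.0
w6 174.0 736 [511.1 285.9] 22.1
w6 189.0 308 [509.2 286.5] 20.1
w2 132.0 133 [509.2 286.9] 19.8
w2 147.0 74 [509. 287.] 19.8
w2 162.0 52 [509.2 286.7] 19.7
```

Stand centre taken as (509.1, 286.6). Lowering to just above the rim, then checking.

Call:
arm_command([
  {"xyz": [-0.0013, 0.0015, -0.02], "turn": [0.002, -0.009, 0.0]},
  {"xyz": [0.0, 0.0, -0.025], "turn": [0.0, 0.0, 0.0]},
  {"xyz": [0.0, 0.0, -0.025], "turn": [0.0, 0.0, 0.0]},
  {"xyz": [0.0, 0.0, -0.018], "turn": [0.0, 0.0, 0.0]},
  {"xyz": [0.0, 0.0, 0.0], "turn": [0.0, 0.0, 0.0]},
  {"xyz": [0.0, 0.0, 0.0], "turn": [0.0, 0.0, 0.0]},
])

```text
clock: 12.5
eef_pos: [502.7, 288.5, 123.8]
eef_rot: [3.134, -1.04, 3.05]
wrist_force: [-0.9, 0.3, -0.2]
finger_gap: 14.0
```

```bash
python3 - <<'E'
from kin import *
s,c=shot('wrist','w9');T=toolT(s)
g=s['eef_pos']-8*T[:3,2];print(s['eef_pos'].round(1),'grasp',g.round(1))
x,Rm=pose_pick(-.1,np.radians(-60),-1,(511,286,136));print(turn(T[:3,:3],Rm).round(4))
S,cs=shot('scene','s9');crop(cv2.imread('pics/s9.png'),240,140,320,200,10,'pics/s9c.png')
S,cd=shot('side','sd9');crop(cv2.imread('pics/sd9.png'),200,160,280,240,8,'pics/sd9c.png')
o=np.array([509.1,286.6])
for n,cc in(('sc',cs),('sd',cd)): print(n,project(cc,[(*o,44),(*o,g[2]-66.2),(*o,g[2]-28)]).round(1))
E
```

```text
[502.7 288.5 123.8] grasp [509.5 287.9 127.8]
[-0.003   0.007  -0.0023]
sc [[279.2 181.1]
 [279.3 176.1]
 [279.4 165. ]]
sd [[237.8 217.8]
 [237.5 213.4]
 [236.8 203.5]]
```

View pics/s9c.png

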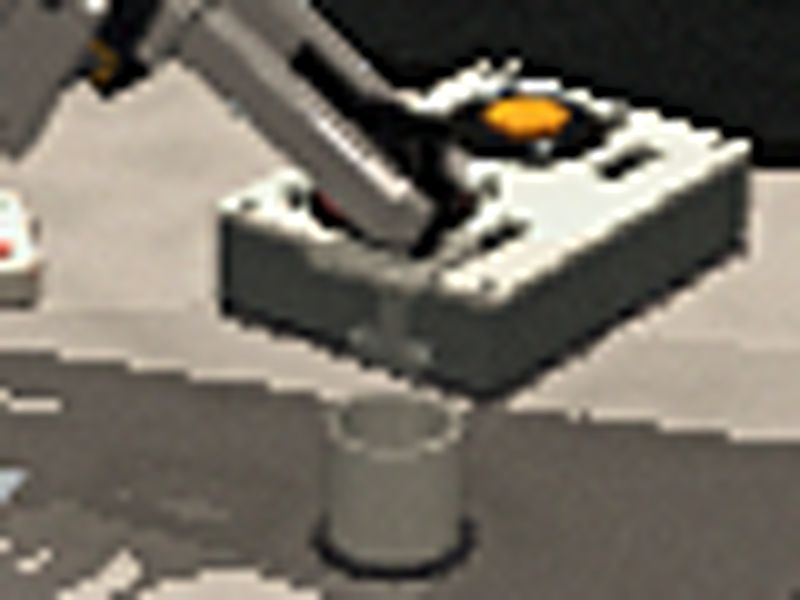

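View pics/sd9c.png

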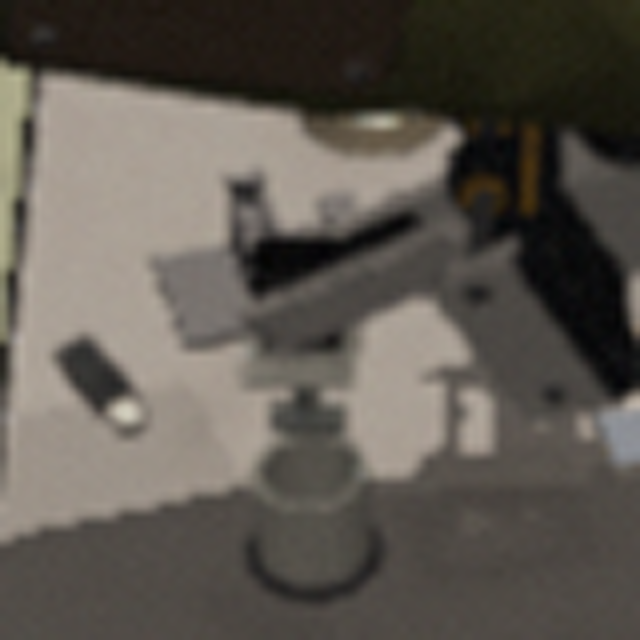

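Head is centred over the rim in both views (scene 392 vs 396, side 308 vs 310). Lowering in.

Call:
arm_command([
  {"xyz": [-0.0003, -0.0013, -0.006], "turn": [-0.002, 0.006, 0.0]},
  {"xyz": [0.0, 0.0, -0.01], "turn": [0.0, 0.0, 0.0]},
  {"xyz": [0.0, 0.0, -0.01], "turn": [0.0, 0.0, 0.0]},
  {"xyz": [0.0, 0.0, -0.01], "turn": [0.0, 0.0, 0.0]},
  {"xyz": [0.0, 0.0, -0.01], "turn": [0.0, 0.0, 0.0]},
  {"xyz": [0.0, 0.0, -0.003], "turn": [0.0, 0.0, 0.0]},
  {"xyz": [0.0, 0.0, 0.0], "turn": [0.0, 0.0, 0.0]},
  {"xyz": [0.0, 0.0, 0.0], "turn": [0.0, 0.0, 0.0]},
])

```text
clock: 13.65
eef_pos: [502.2, 287.2, 74.5]
eef_rot: [3.14, -1.047, 3.045]
wrist_force: [-0.2, -0.3, -0.6]
finger_gap: 14.1
```

Estimated origin is now 12.3 mm; 4.3 mm to go. Slow steps watching force.

Call:
arm_command([
  {"xyz": [0.0, 0.0, -0.001], "turn": [0.0, 0.0, 0.0]},
  {"xyz": [0.0, 0.0, -0.001], "turn": [0.0, 0.0, 0.0]},
  {"xyz": [0.0, 0.0, -0.001], "turn": [0.0, 0.0, 0.0]},
  {"xyz": [0.0, 0.0, 0.0], "turn": [0.0, 0.0, 0.0]},
])

```text
clock: 14.15
eef_pos: [502.0, 287.2, 71.1]
eef_rot: [3.141, -1.047, 3.045]
wrist_force: [0.1, -0.9, -1.6]
finger_gap: 13.6
```

Call:
arm_command([
  {"xyz": [0.0, 0.0, -0.001], "turn": [0.0, 0.0, 0.0]},
  {"xyz": [0.0, 0.0, 0.0], "turn": [0.0, 0.0, 0.0]},
])

```text
clock: 14.4
eef_pos: [502.0, 287.2, 70.1]
eef_rot: [3.141, -1.047, 3.045]
wrist_force: [-0.0, 1.0, -1.6]
finger_gap: 14.0
```

Call:
arm_command([
  {"xyz": [0.0, 0.0, -0.001], "turn": [0.0, 0.0, 0.0]},
  {"xyz": [0.0, 0.0, 0.0], "turn": [0.0, 0.0, 0.0]},
])

```text
clock: 14.65
eef_pos: [502.0, 287.2, 69.1]
eef_rot: [3.141, -1.047, 3.045]
wrist_force: [0.3, 0.4, -1.4]
finger_gap: 13.4
```

```bash
python3 - <<'E'
from kin import *
S,cs=shot('scene','s10');crop(cv2.imread('pics/s10.png'),240,140,320,200,10,'pics/s10c.png');print(S['wrist_force'].round(1))
S,cd=shot('side','sd10');crop(cv2.imread('pics/sd10.png'),200,160,280,240,8,'pics/sd10c.png');print(S['wrist_force'].round(1))
E
```

```text
[ 0.3  0.4 -1.4]
[ 0.3 -0.  -0.5]
```

View pics/s10c.png

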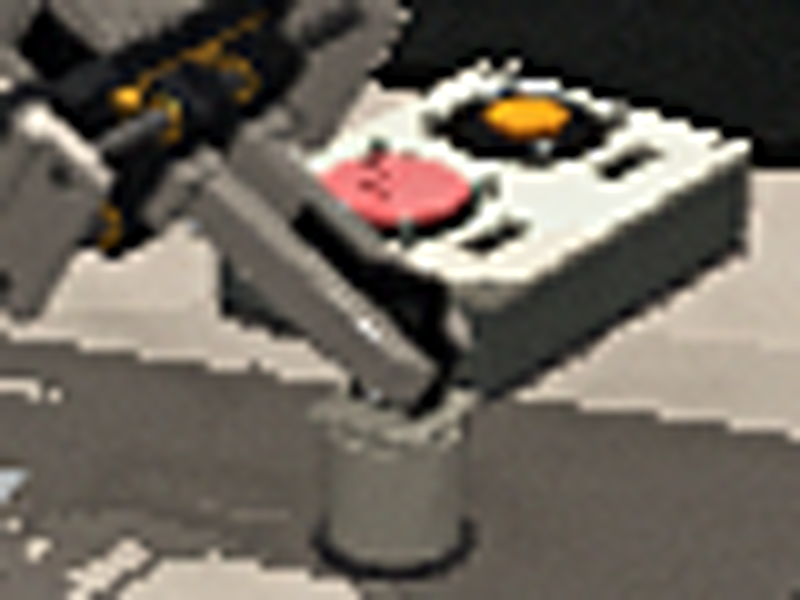

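View pics/sd10c.png

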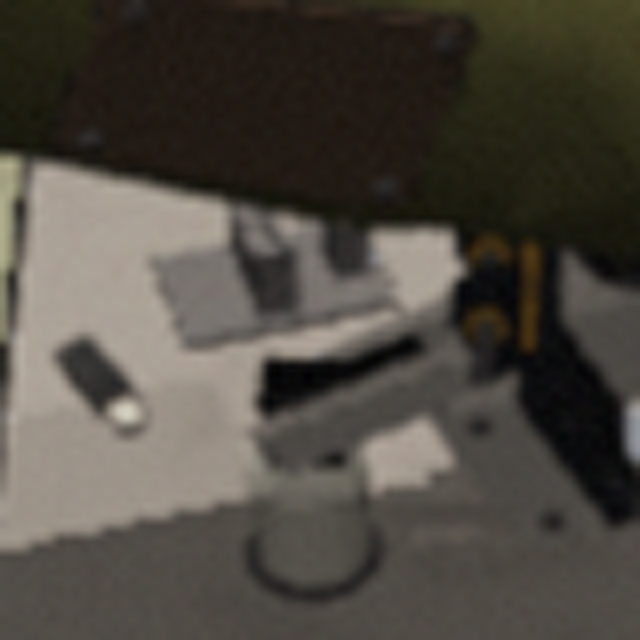

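Call:
arm_command([
  {"xyz": [0.0, 0.0, -0.0007], "turn": [0.0, 0.0, 0.0]},
  {"xyz": [0.0, 0.0, 0.0], "turn": [0.0, 0.0, 0.0]},
])

```text
clock: 15.0
eef_pos: [502.0, 287.1, 68.4]
eef_rot: [3.14, -1.047, 3.045]
wrist_force: [0.2, 0.0, -1.3]
finger_gap: 13.5
```

Call:
arm_command([
  {"xyz": [0.0, 0.0, -0.0007], "turn": [0.0, 0.0, 0.0]},
  {"xyz": [0.0, 0.0, 0.0], "turn": [0.0, 0.0, 0.0]},
])

```text
clock: 15.25
eef_pos: [502.1, 287.2, 67.8]
eef_rot: [3.14, -1.047, 3.045]
wrist_force: [0.4, 1.4, -0.3]
finger_gap: 14.0
```

Call:
arm_command([
  {"xyz": [0.0, 0.0, -0.0007], "turn": [0.0, 0.0, 0.0]},
  {"xyz": [0.0, 0.0, 0.0], "turn": [0.0, 0.0, 0.0]},
])

```text
clock: 15.5
eef_pos: [502.1, 287.2, 67.7]
eef_rot: [3.14, -1.047, 3.046]
wrist_force: [0.1, 1.0, 5.2]
finger_gap: 13.9
```

Call:
arm_command([
  {"xyz": [0.0, 0.0, -0.0005], "turn": [0.0, 0.0, 0.0]},
  {"xyz": [0.0, 0.0, 0.0], "turn": [0.0, 0.0, 0.0]},
])

```text
clock: 15.75
eef_pos: [502.1, 287.2, 67.6]
eef_rot: [3.139, -1.048, 3.046]
wrist_force: [-0.8, 0.2, 8.1]
finger_gap: 13.9
```

Contact; collar seated on the rim. Releasing slightly (gap ~34 mm) and backing out along the tool axis.

Call:
arm_command([
  {"xyz": [0.0, 0.0, 0.0], "turn": [0.0, 0.0, 0.0]},
  {"xyz": [0.0, 0.0, 0.0], "turn": [0.0, 0.0, 0.0]},
  {"xyz": [0.0, 0.0, 0.0], "turn": [0.0, 0.0, 0.0]},
  {"xyz": [0.0, 0.0, 0.0], "turn": [0.0, 0.0, 0.0]},
  {"xyz": [0.0086, -0.0009, 0.005], "turn": [0.0, 0.0, 0.0]},
  {"xyz": [0.0173, -0.0017, 0.01], "turn": [0.0, 0.0, 0.0]},
  {"xyz": [0.026, -0.0026, 0.015], "turn": [0.0, 0.0, 0.0]},
  {"xyz": [0.026, -0.0026, 0.015], "turn": [0.0, 0.0, 0.0]},
  {"xyz": [0.0, 0.0, 0.02], "turn": [0.0, 0.0, 0.0]},
  {"xyz": [0.0, 0.0, 0.03], "turn": [0.0, 0.0, 0.0]},
  {"xyz": [0.0, 0.0, 0.03], "turn": [0.0, 0.0, 0.0]},
  {"xyz": [0.0, 0.0, 0.02], "turn": [0.0, 0.0, 0.0]},
], gripper=0.62)

```text
clock: 17.25
eef_pos: [579.5, 279.7, 213.8]
eef_rot: [3.139, -1.046, 3.047]
wrist_force: [-0.4, -0.3, -0.1]
finger_gap: 35.9
```

```bash
python3 - <<'E'
from kin import *
s,c=shot('wrist','w11');T=toolT(s);print(s['eef_pos'].round(1),s['finger_gap'])
S,cs=shot('scene','s11');crop(cv2.imread('pics/s11.png'),240,140,320,200,10,'pics/s11c.png')
# target: vertical, yaw 1.416+? key x approx along world yaw -0.1 ; key y along yaw 1.47; jaws along key y
for ps in(-.1,np.pi-.1):
    z=np.array([0,0,-1.]);yt=np.array([np.sin(ps),-np.cos(ps),0])
    Rm=Rt(z,yt);q,e,m=IK(np.array([509.1,286.6,180]),Rm);v=turn(T[:3,:3],Rm);print(ps,q.round(2),e,m,v.round(3),np.linalg.norm(v))
E
```

```text
[579.5 279.7 213.8] 35.90695466303525
-0.1 [0.45 0.41 1.46 0.   1.27 2.12] 9.97792695963867e-10 0.42915806625157904 [ 1.559 -0.156  2.719] 3.138657534635575
3.041592653589793 [ 0.45  0.41  1.46  0.    1.27 -1.02] 2.5682518639972896e-10 1.0400000000058975 [-0.104 -1.04  -0.003] 1.0457063791606545
```

View pics/s11c.png

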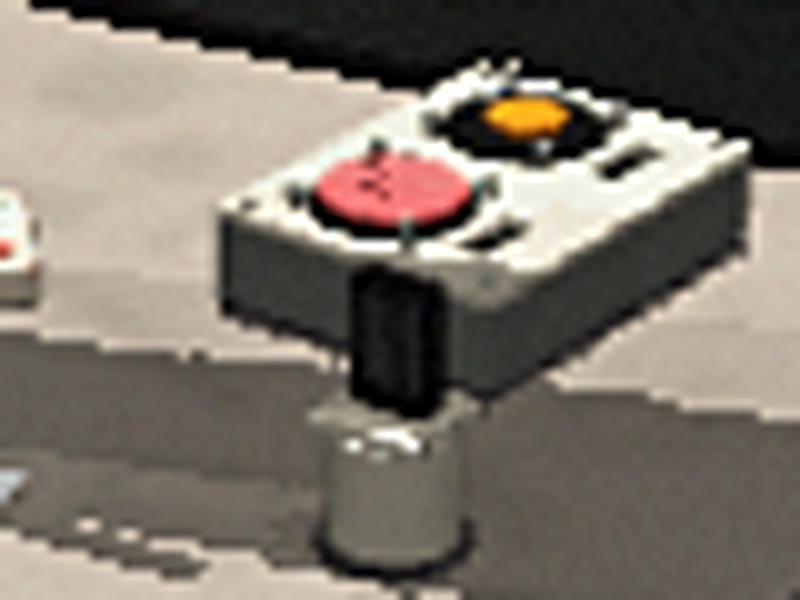

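View pics/w11.png

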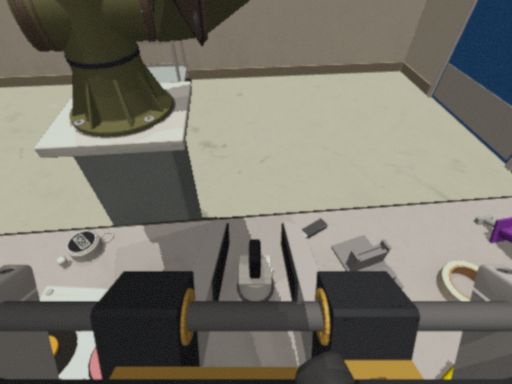

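Key stands upright in the stand (scene: knob (400,340), collar (395,410)). Turning the tool to vertical above it.

Call:
arm_command([
  {"xyz": [-0.01, 0.001, 0.0], "turn": [-0.0149, -0.1486, -0.0004]},
  {"xyz": [-0.01, 0.001, 0.0], "turn": [-0.0149, -0.1486, -0.0004]},
  {"xyz": [-0.01, 0.001, 0.0], "turn": [-0.0149, -0.1486, -0.0004]},
  {"xyz": [-0.01, 0.001, 0.0], "turn": [-0.0149, -0.1486, -0.0004]},
  {"xyz": [-0.01, 0.001, 0.0], "turn": [-0.0149, -0.1486, -0.0004]},
  {"xyz": [-0.01, 0.001, 0.0], "turn": [-0.0149, -0.1486, -0.0004]},
  {"xyz": [-0.0104, 0.001, 0.0], "turn": [-0.0149, -0.1486, -0.0004]},
  {"xyz": [0.0, 0.0, 0.0], "turn": [0.0, 0.0, 0.0]},
  {"xyz": [0.0, 0.0, 0.0], "turn": [0.0, 0.0, 0.0]},
])

```text
clock: 18.48
eef_pos: [509.5, 286.2, 211.1]
eef_rot: [-3.141, -0.004, 3.041]
wrist_force: [-0.2, -0.6, 0.1]
finger_gap: 35.6
```

```bash
python3 - <<'E'
from kin import *
s,c=shot('wrist','w12');T=toolT(s);print(s['joints'].round(3),s['eef_pos'].round(1),s['eef_rot'].round(3))
Rm=Rt((0,0,-1),(np.sin(3.0416),-np.cos(3.0416),0));print(turn(T[:3,:3],Rm).round(4))
u=project(c,[(509.1,286.6,94)],T)[0].round().astype(int);print(u)
crop(cv2.imread('pics/w12.png'),max(u[0]-45,0),max(u[1]-45,0),u[0]+45,u[1]+45,7,'pics/w12c.png')
E
```

```text
[ 4.490e-01  3.830e-01  1.423e+00  1.000e-03  1.339e+00 -1.022e+00] [509.5 286.2 211.1] [-3.141 -0.004  3.041]
[ 0.0006 -0.0036  0.0001]
[256 192]
```

View pics/w12.png

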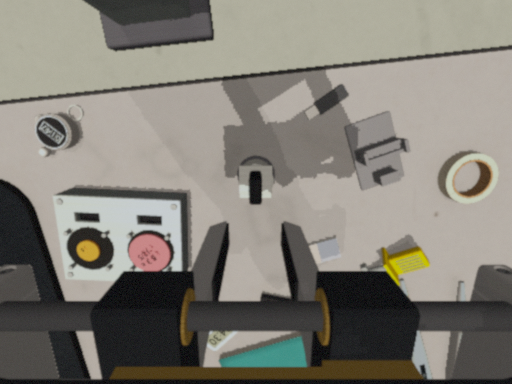

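View pics/w12c.png

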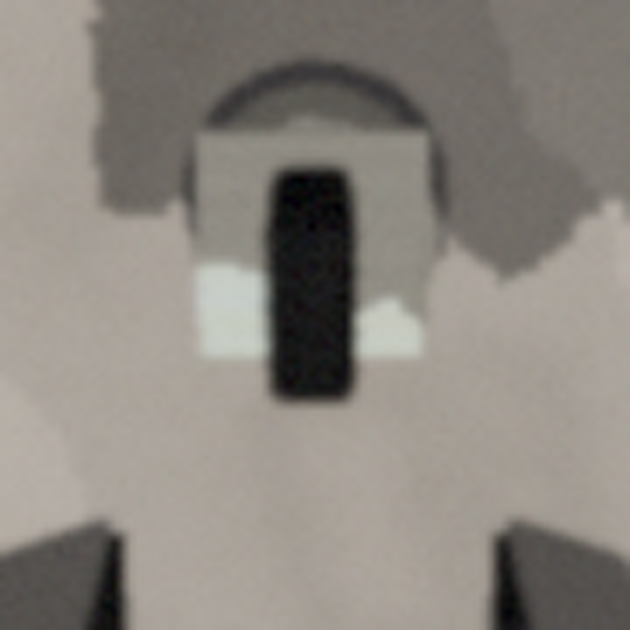

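Fingers straddle the knob (256,190) evenly. Measuring its centre and the platform pose from this view.

```bash
python3 - <<'E'
from kin import *
s,c=load('w12');T=toolT(s)
f=lambda p:(256-45+p[0]/7-.43,192-45+p[1]/7-.43)
print('knob far end',rayplane(c,[f((312,400))],94,T).round(1))
k=rayplane(c,[f((198,130)),f((428,130)),f((425,357)),f((198,357))],49,T);print('collar',k.round(1),k.mean(0).round(1))
crop(cv2.imread('pics/w12.png'),40,175,200,295,5,'pics/pl.png')
E
```

```text
knob far end [[522.1 284.8  94. ]]
collar [[486.7 268.9  49. ]
 [490.6 307.8  49. ]
 [530.7 303.9  49. ]
 [526.7 264.2  49. ]] [508.6 286.2  49. ]
```

View pics/pl.png

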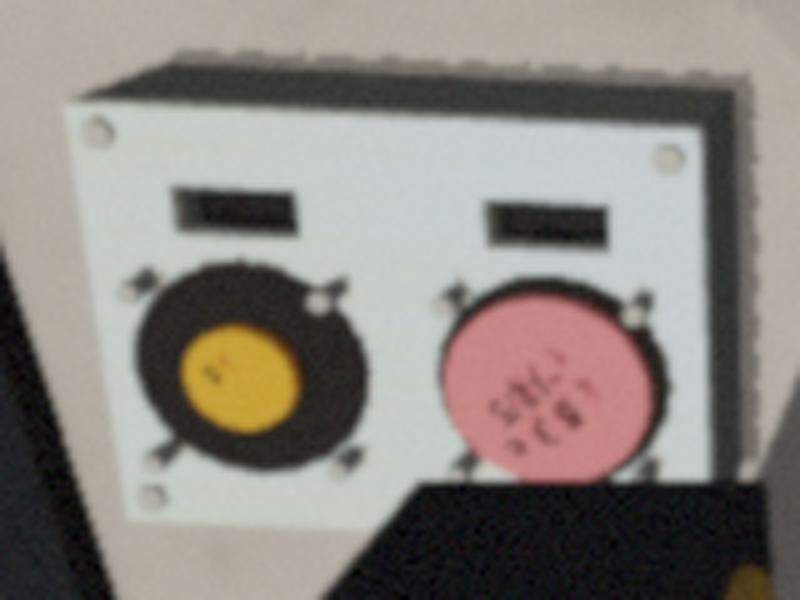

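```bash
python3 - <<'E'
from kin import *
def blob(fn,c,T,u):
    g=cv2.cvtColor(c['color'],cv2.COLOR_RGB2GRAY)
    x0,y0=int(u[0])-22,int(u[1])-22
    sub=cv2.resize(g[y0:y0+44,x0:x0+44],None,fx=8,fy=8,interpolation=cv2.INTER_CUBIC)
    m=(sub<125).astype(np.uint8)
    n,l,st,ce=cv2.connectedComponentsWithStats(m)
    d=np.hypot(*(ce-np.array([180,180])).T);d[0]=1e9
    d[st[:,4]<800]=1e9
    i=np.argmin(d)
    cn=max(cv2.findContours((l==i).astype(np.uint8),cv2.RETR_EXTERNAL,cv2.CHAIN_APPROX_NONE)[0],key=cv2.contourArea).reshape(-1,2)
    P=rayplane(c,cn/8.+[x0-.44,y0-.44],40,T)[:,:2]
    (cx,cy),(w,h),a=cv2.minAreaRect(P.astype(np.float32))
    return (round(cx,1),round(cy,1)),(round(w,1),round(h,1)),round(a,1)
f=lambda p:(40+p[0]/5,175+p[1]/5)
V={'w12':[f((547,226)),f((237,212))],'w1':[(274,109),(325,147)],'w2':[(366,195),(413,228)]}
for fn,us in V.items():
    s,c=load(fn);T=toolT(s)
    for n,u in zip('LR',us): print(fn,n,rayplane(c,[u],40,T)[0,:2].round(1),blob(fn,c,T,u))
s,c=load('w12');T=toolT(s)
k=rayplane(c,[f((68,103)),f((702,127)),f((128,520))],40,T);print(k.round(1))
k=rayplane(c,[f(p) for p in((487,203),(608,210),(606,248),(489,243))],40,T);print(k.round(1),k.mean(0))
k=rayplane(c,[f(p) for p in((175,188),(295,193),(298,235),(178,232))],40,T);print(k.round(1),k.mean(0))
print('dish',rayplane(c,[f((550,385))],58,T).round(1))
E
```

```text
w12 L [548.  144.8] ((547.2, 144.5), (31.1, 12.1), 81.6)
w12 R [536.2  66. ] ((535.4, 65.3), (31.1, 12.2), 81.2)
w1 L [547.9 144.8] ((547.5, 144.3), (31.3, 12.4), 81.5)
w1 R [535.4  64.1] ((535.7, 65.4), (30.9, 12.4), 81.4)
w2 L [547.5 144.2] ((547.4, 144.7), (31.3, 12.7), 81.5)
w2 R [536.8  66.1] ((535.7, 65.5), (31.5, 12.8), 81.5)
[[503.3  31.3  40. ]
 [525.6 189.3  40. ]
 [621.5  12.5  40. ]]
[[540.2 130.7  40. ]
 [545.2 161.3  40. ]
 [555.5 158.8  40. ]
 [551.1 128.9  40. ]] [548.03199556 144.94457267  40.        ]
[[528.2  51.9  40. ]
 [532.6  82.2  40. ]
 [544.   80.1  40. ]
 [540.   49.4  40. ]] [536.19437646  65.90240774  40.        ]
dish [[584.2 144.8  58. ]]
```

Slot centre is consistent at (547.4, 144.5), platform yaw −0.148. Descending onto the knob.

Call:
arm_command([
  {"xyz": [-0.001, 0.0, -0.03], "turn": [0.0006, -0.0036, 0.0]},
  {"xyz": [0.0, 0.0, -0.035], "turn": [0.0, 0.0, 0.0]},
  {"xyz": [0.0, 0.0, -0.03], "turn": [0.0, 0.0, 0.0]},
  {"xyz": [0.0, 0.0, -0.03], "turn": [0.0, 0.0, 0.0]},
  {"xyz": [0.0, 0.0, -0.02], "turn": [0.0, 0.0, 0.0]},
  {"xyz": [0.0, 0.0, 0.0], "turn": [0.0, 0.0, 0.0]},
  {"xyz": [0.0, 0.0, 0.0], "turn": [0.0, 0.0, 0.0]},
])

```text
clock: 19.4
eef_pos: [509.2, 286.3, 67.1]
eef_rot: [3.141, 0.002, 3.041]
wrist_force: [0.6, 0.2, 0.3]
finger_gap: 35.4
```

Call:
arm_command([
  {"xyz": [0.0, 0.0, 0.0], "turn": [0.0, 0.0, 0.0]},
  {"xyz": [0.0, 0.0, 0.0], "turn": [0.0, 0.0, 0.0]},
  {"xyz": [0.0, 0.0, 0.0], "turn": [0.0, 0.0, 0.0]},
  {"xyz": [0.0, 0.0, 0.0], "turn": [0.0, 0.0, 0.0]},
], gripper=1.0, force=60)

```text
clock: 19.9
eef_pos: [508.7, 286.5, 67.0]
eef_rot: [3.141, 0.002, 3.041]
wrist_force: [-0.8, -0.4, 3.7]
finger_gap: 13.9
```

```bash
python3 - <<'E'
from kin import *
s,c=shot('wrist','w13');T=toolT(s);print(s['joints'].round(3),s['eef_pos'].round(2),s['eef_rot'].round(4),s['wrist_force'].round(1),s['moment'].round(2))
S,cs=shot('scene','s13');crop(cv2.imread('pics/s13.png'),240,140,320,200,10,'pics/s13c.png');print(S['wrist_force'].round(1),S['eef_pos'].round(2))
E
```

```text
[ 0.45   0.533  1.564 -0.     1.043 -1.02 ] [508.74 286.47  67.  ] [3.1406e+00 2.3000e-03 3.0411e+00] [-0.8 -0.4  3.7] [-0.07 -0.07 -0.01]
[-1.1 -0.8  5.6] [508.73 286.48  66.98]
```

View pics/s13c.png

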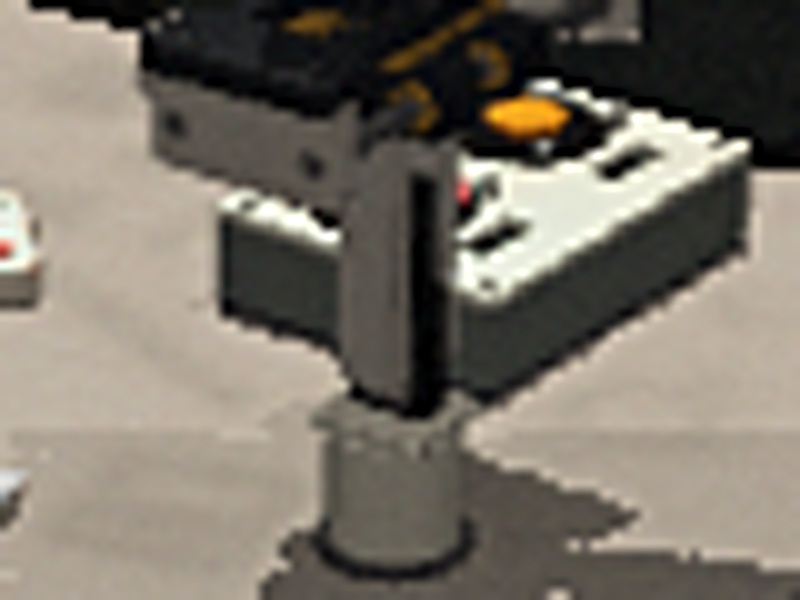

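View pics/w13.png

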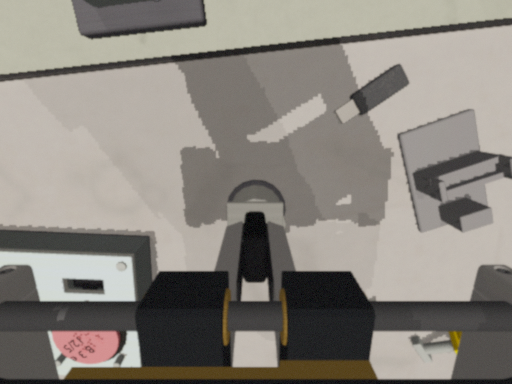

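Origin = TCP z − 59.0. Lifting out, turning −1.618 rad and moving over the left slot.

Call:
arm_command([
  {"xyz": [0.0, 0.0, 0.008], "turn": [0.0, 0.0, 0.0]},
  {"xyz": [0.0, 0.0, 0.02], "turn": [0.0, 0.0, 0.0]},
  {"xyz": [0.0, 0.0, 0.025], "turn": [0.0, 0.0, 0.0]},
  {"xyz": [0.0, 0.0, 0.022], "turn": [0.0, 0.0, 0.0]},
  {"xyz": [0.0, 0.0, 0.0], "turn": [0.0, 0.0, 0.0]},
])

```text
clock: 20.62
eef_pos: [509.1, 286.6, 143.0]
eef_rot: [3.14, 0.004, 3.041]
wrist_force: [0.2, 0.1, -2.8]
finger_gap: 14.1
```

Call:
arm_command([
  {"xyz": [0.0038, -0.0142, 0.0], "turn": [0.0, 0.0, -0.1618]},
  {"xyz": [0.0038, -0.0142, 0.0], "turn": [0.0, 0.0, -0.1618]},
  {"xyz": [0.0038, -0.0142, 0.0], "turn": [0.0, 0.0, -0.1618]},
  {"xyz": [0.0038, -0.0142, 0.0], "turn": [0.0, 0.0, -0.1618]},
  {"xyz": [0.0038, -0.0142, 0.0], "turn": [0.0, 0.0, -0.1618]},
  {"xyz": [0.0038, -0.0142, 0.0], "turn": [0.0, 0.0, -0.1618]},
  {"xyz": [0.0038, -0.0142, 0.0], "turn": [0.0, 0.0, -0.1618]},
  {"xyz": [0.0038, -0.0142, 0.0], "turn": [0.0, 0.0, -0.1618]},
  {"xyz": [0.0038, -0.0142, 0.0], "turn": [0.0, 0.0, -0.1618]},
  {"xyz": [0.0038, -0.0142, 0.0], "turn": [0.0, 0.0, -0.1618]},
  {"xyz": [0.0, 0.0, 0.0], "turn": [0.0, 0.0, 0.0]},
  {"xyz": [0.0, 0.0, 0.0], "turn": [0.0, 0.0, 0.0]},
])

```text
clock: 22.12
eef_pos: [546.2, 144.7, 141.0]
eef_rot: [-3.141, 0.002, 1.427]
wrist_force: [0.3, 0.2, -1.1]
finger_gap: 13.4
```

```bash
python3 - <<'E'
from kin import *
s,c=shot('wrist','w14');T=toolT(s);print(s['joints'].round(3),s['eef_pos'].round(2),s['eef_rot'].round(4),s['finger_gap'],s['clock'])
S,cs=shot('scene','s14');crop(cv2.imread('pics/s14.png'),240,110,330,180,8,'pics/s14c.png')
S,cd=shot('side','sd14');crop(cv2.imread('pics/sd14.png'),210,170,310,270,6,'pics/sd14c.png')
Rm=Rt((0,0,-1),(np.sin(1.4228),-np.cos(1.4228),0));print(turn(T[:3,:3],Rm).round(4))
E
```

```text
[ 0.195  0.405  1.562 -0.002  1.175  0.34 ] [546.24 144.72 140.97] [-3.1414e+00  1.9000e-03  1.4266e+00] 13.427036946189933 22.125
[ 0.0018 -0.0005 -0.0038]
```

View pics/s14c.png

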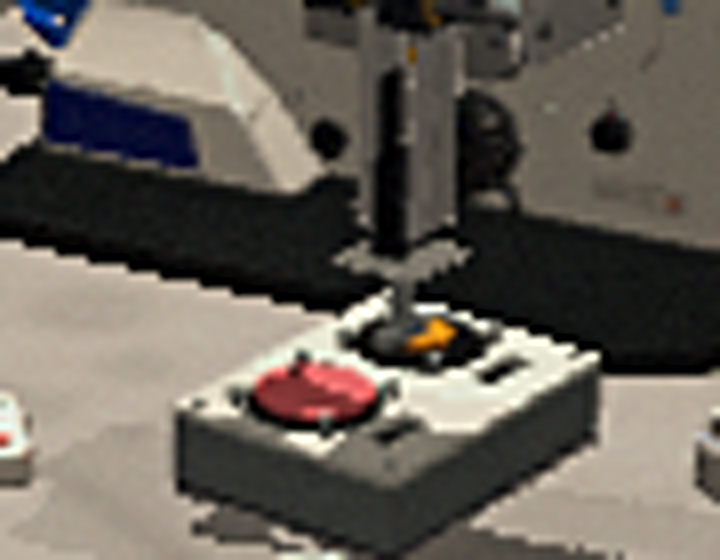

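View pics/sd14c.png

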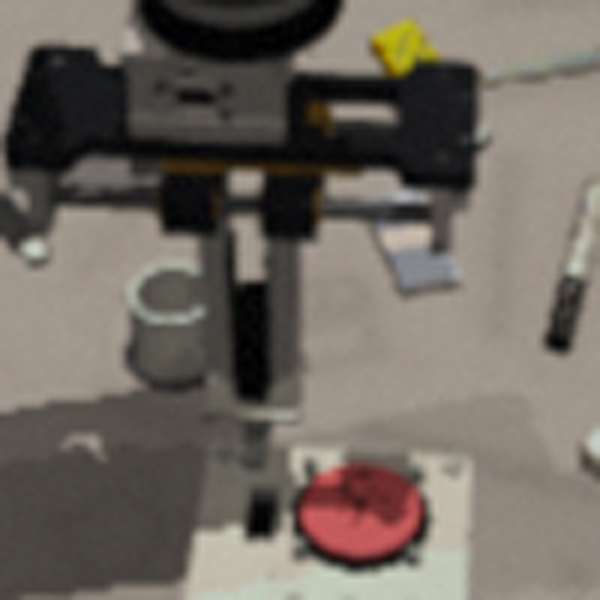

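View pics/w14.png

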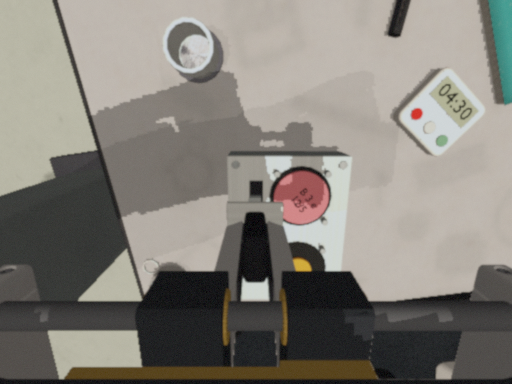

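Call:
arm_command([
  {"xyz": [0.0011, -0.0009, -0.01], "turn": [0.0018, -0.0005, -0.0038]},
  {"xyz": [0.0, 0.0, -0.015], "turn": [0.0, 0.0, 0.0]},
  {"xyz": [0.0, 0.0, -0.01], "turn": [0.0, 0.0, 0.0]},
  {"xyz": [0.0, 0.0, 0.0], "turn": [0.0, 0.0, 0.0]},
  {"xyz": [0.0, 0.0, 0.0], "turn": [0.0, 0.0, 0.0]},
  {"xyz": [0.0, 0.0, 0.0], "turn": [0.0, 0.0, 0.0]},
])

```text
clock: 23.02
eef_pos: [547.9, 143.5, 107.0]
eef_rot: [3.14, -0.0, 1.419]
wrist_force: [0.6, 0.4, -0.8]
finger_gap: 13.7
```

```bash
python3 - <<'E'
from kin import *
s,c=shot('wrist','w15');T=toolT(s);print(s['eef_pos'].round(2),s['eef_rot'].round(4),s['wrist_force'].round(1),s['clock'])
S,cs=shot('scene','s15');crop(cv2.imread('pics/s15.png'),260,130,320,175,12,'pics/s15c.png')
S,cd=shot('side','sd15');crop(cv2.imread('pics/sd15.png'),230,220,290,270,12,'pics/sd15c.png')
Rm=Rt((0,0,-1),(np.sin(1.4228),-np.cos(1.4228),0));print(turn(T[:3,:3],Rm).round(4))
z=s['eef_pos'][2]-59;o=(547.4,144.5)
for n,cc,k,a in(('sc',cs,12,(260,130)),('sd',cd,12,(230,220))): print(n,((project(cc,[(*o,z),(*o,z+8),(*o,40)])-a)*k).round(0))
E
```

```text
[547.89 143.54 107.  ] [ 3.1400e+00 -4.0000e-04  1.4192e+00] [ 0.6  0.4 -0.8] 23.025
[-0.0002  0.0016  0.0036]
sc [[351. 367.]
 [352. 342.]
 [350. 393.]]
sd [[272. 388.]
 [271. 364.]
 [273. 413.]]
```

View pics/s15c.png

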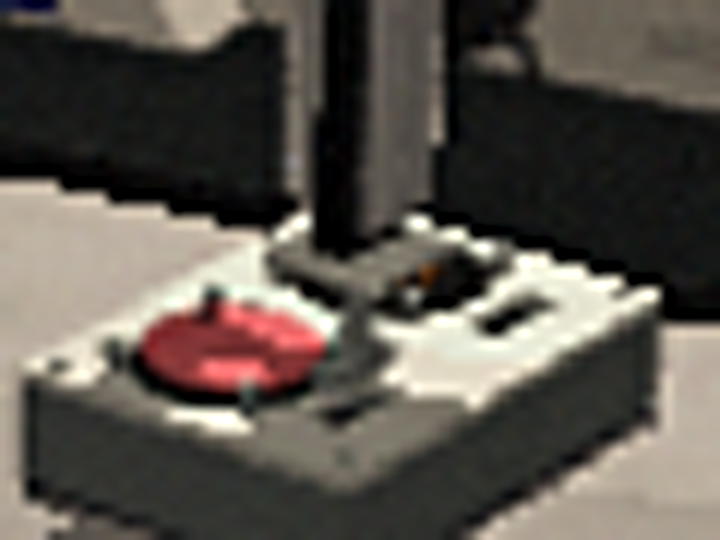

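View pics/sd15c.png

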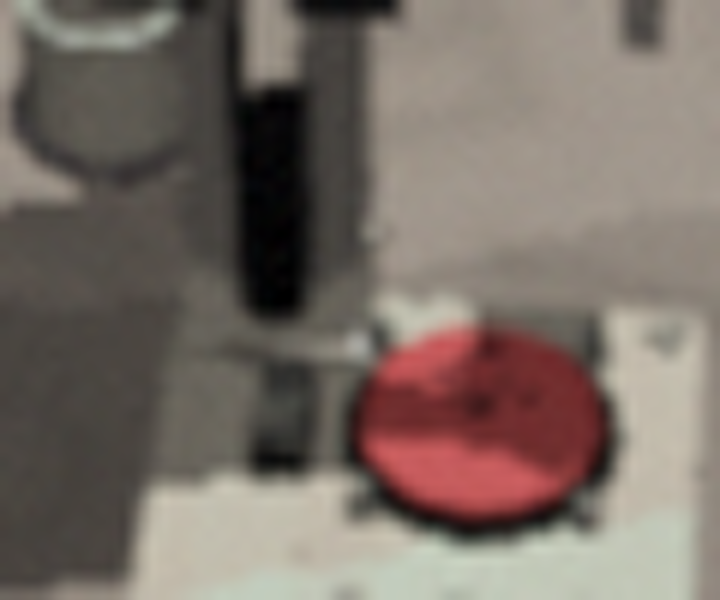

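Head is over the slot, about 0.6 mm too far in +x (side: head 285 vs slot 280). Correcting and lowering into the slot.

Call:
arm_command([
  {"xyz": [-0.0007, 0.0003, -0.002], "turn": [0.0, 0.0016, 0.0036]},
  {"xyz": [0.0, 0.0, -0.003], "turn": [0.0, 0.0, 0.0]},
  {"xyz": [0.0, 0.0, 0.0], "turn": [0.0, 0.0, 0.0]},
  {"xyz": [0.0, 0.0, 0.0], "turn": [0.0, 0.0, 0.0]},
])

```text
clock: 23.68
eef_pos: [547.0, 143.8, 101.5]
eef_rot: [-3.141, 0.0, 1.423]
wrist_force: [-0.0, -0.2, -1.4]
finger_gap: 13.5
```

Call:
arm_command([
  {"xyz": [0.0, 0.0, -0.002], "turn": [0.0, 0.0, 0.0]},
  {"xyz": [0.0, 0.0, -0.002], "turn": [0.0, 0.0, 0.0]},
  {"xyz": [0.0, 0.0, 0.0], "turn": [0.0, 0.0, 0.0]},
])

```text
clock: 24.05
eef_pos: [546.9, 143.7, 97.3]
eef_rot: [-3.141, 0.0, 1.423]
wrist_force: [0.5, 0.0, -1.1]
finger_gap: 13.6
```

No contact with the head 1.7 mm below deck level. Continuing.

Call:
arm_command([
  {"xyz": [0.0002, 0.0, -0.002], "turn": [0.0, 0.0, 0.0]},
  {"xyz": [0.0, 0.0, -0.002], "turn": [0.0, 0.0, 0.0]},
  {"xyz": [0.0, 0.0, -0.002], "turn": [0.0, 0.0, 0.0]},
  {"xyz": [0.0, 0.0, -0.002], "turn": [0.0, 0.0, 0.0]},
  {"xyz": [0.0, 0.0, 0.0], "turn": [0.0, 0.0, 0.0]},
  {"xyz": [0.0, 0.0, 0.0], "turn": [0.0, 0.0, 0.0]},
])

```text
clock: 24.8
eef_pos: [547.2, 143.8, 89.6]
eef_rot: [-3.141, 0.0, 1.423]
wrist_force: [0.3, -0.6, -0.8]
finger_gap: 13.5
```

Call:
arm_command([
  {"xyz": [0.0, 0.0, -0.001], "turn": [0.0, 0.0, 0.0]},
  {"xyz": [0.0, 0.0, -0.001], "turn": [0.0, 0.0, 0.0]},
  {"xyz": [0.0, 0.0, 0.0], "turn": [0.0, 0.0, 0.0]},
  {"xyz": [0.0, 0.0, 0.0], "turn": [0.0, 0.0, 0.0]},
])

```text
clock: 25.3
eef_pos: [547.1, 143.8, 87.5]
eef_rot: [-3.141, 0.0, 1.423]
wrist_force: [-0.4, 0.3, -0.7]
finger_gap: 13.5
```

Call:
arm_command([
  {"xyz": [0.0, 0.0, -0.001], "turn": [0.0, 0.0, 0.0]},
  {"xyz": [0.0, 0.0, 0.0], "turn": [0.0, 0.0, 0.0]},
])

```text
clock: 25.55
eef_pos: [547.2, 143.8, 86.6]
eef_rot: [-3.141, 0.0, 1.423]
wrist_force: [-0.0, 1.5, -1.4]
finger_gap: 13.8
```

Call:
arm_command([
  {"xyz": [0.0, 0.0, -0.001], "turn": [0.0, 0.0, 0.0]},
  {"xyz": [0.0, 0.0, 0.0], "turn": [0.0, 0.0, 0.0]},
])

```text
clock: 25.8
eef_pos: [547.2, 143.8, 85.7]
eef_rot: [-3.141, 0.0, 1.423]
wrist_force: [-1.3, -1.1, 2.9]
finger_gap: 13.3
```

Call:
arm_command([
  {"xyz": [0.0, 0.0, -0.001], "turn": [0.0, 0.0, 0.0]},
  {"xyz": [0.0, 0.0, 0.0], "turn": [0.0, 0.0, 0.0]},
])

```text
clock: 26.05
eef_pos: [547.2, 143.8, 84.6]
eef_rot: [-3.141, 0.0, 1.423]
wrist_force: [-0.5, 0.1, 3.7]
finger_gap: 13.6
```

The pad met the key at TCP ≈86.4, matching the 27.5 mm height. Pressing to origin ≈22.7 (TCP 81.7), above the dish-contact limit of 22.

Call:
arm_command([
  {"xyz": [0.0, 0.0, -0.001], "turn": [0.0, 0.0, 0.0]},
  {"xyz": [0.0, 0.0, -0.001], "turn": [0.0, 0.0, 0.0]},
  {"xyz": [0.0, 0.0, 0.0], "turn": [0.0, 0.0, 0.0]},
  {"xyz": [0.0, 0.0, 0.0], "turn": [0.0, 0.0, 0.0]},
])

```text
clock: 26.55
eef_pos: [547.2, 143.8, 82.6]
eef_rot: [-3.141, 0.0, 1.423]
wrist_force: [-0.9, 0.9, 3.8]
finger_gap: 13.4
```

Call:
arm_command([
  {"xyz": [0.0, 0.0, -0.0008], "turn": [0.0, 0.0, 0.0]},
  {"xyz": [0.0, 0.0, 0.0], "turn": [0.0, 0.0, 0.0]},
  {"xyz": [0.0, 0.0, 0.0], "turn": [0.0, 0.0, 0.0]},
])

```text
clock: 26.92
eef_pos: [547.2, 143.8, 81.8]
eef_rot: [-3.141, 0.0, 1.423]
wrist_force: [-0.7, 0.3, 6.8]
finger_gap: 13.8
```

Call:
arm_command([
  {"xyz": [0.0, 0.0, 0.0], "turn": [0.0, 0.0, 0.08]},
  {"xyz": [0.0001, 0.0001, 0.0], "turn": [0.0, 0.0, 0.1]},
  {"xyz": [0.0001, 0.0001, 0.0], "turn": [0.0, 0.0, 0.1]},
  {"xyz": [0.0001, 0.0001, 0.0], "turn": [0.0, 0.0, 0.1]},
  {"xyz": [0.0, 0.0, 0.0], "turn": [0.0, 0.0, 0.0]},
])

```text
clock: 27.55
eef_pos: [547.8, 144.1, 82.0]
eef_rot: [3.141, 0.0, 1.804]
wrist_force: [-0.9, -0.1, 4.5]
finger_gap: 14.0
```

```bash
python3 - <<'E'
from cell import *
s=read_state();print(s['moment'].round(2),s['wrist_force'].round(1),s['eef_rot'].round(4))
E
```

```text
[-0.03 -0.01  0.05] [-0.9 -0.1  4.5] [3.1414e+00 2.0000e-04 1.8043e+00]
```

Turning freely (moment 0.05 N m). Completing the quarter turn.

Call:
arm_command([
  {"xyz": [0.0, 0.0, -0.0002], "turn": [0.0, 0.0, 0.12]},
  {"xyz": [0.0, 0.0, 0.0], "turn": [0.0, 0.0, 0.13]},
  {"xyz": [0.0, 0.0, 0.0], "turn": [0.0, 0.0, 0.13]},
  {"xyz": [0.0001, 0.0, 0.0], "turn": [0.0, 0.0, 0.13]},
  {"xyz": [0.0001, 0.0, 0.0], "turn": [0.0, 0.0, 0.13]},
  {"xyz": [0.0001, 0.0, 0.0], "turn": [0.0, 0.0, 0.13]},
  {"xyz": [0.0, 0.0, 0.0], "turn": [0.0, 0.0, 0.13]},
  {"xyz": [0.0, 0.0, 0.0], "turn": [0.0, 0.0, 0.13]},
  {"xyz": [0.0, 0.0, 0.0], "turn": [0.0, 0.0, 0.13]},
  {"xyz": [0.0, 0.0, 0.0], "turn": [0.0, 0.0, 0.03]},
  {"xyz": [0.0, 0.0, 0.0], "turn": [0.0, 0.0, 0.0]},
  {"xyz": [0.0, 0.0, 0.0], "turn": [0.0, 0.0, 0.0]},
])

```text
clock: 29.05
eef_pos: [548.2, 144.1, 81.8]
eef_rot: [-3.141, 0.001, 2.993]
wrist_force: [-0.2, 0.4, 5.3]
finger_gap: 13.9
```

```bash
python3 - <<'E'
from kin import *
from cell import *
s=read_state();T=toolT(s);print(s['moment'].round(2),s['wrist_force'].round(1),s['eef_rot'].round(4),s['eef_pos'].round(2))
Rm=Rt((0,0,-1),(np.sin(2.9936),-np.cos(2.9936),0));print(turn(T[:3,:3],Rm).round(4))
E
```

```text
[ 0.06 -0.16 -0.02] [-0.2  0.4  5.3] [-3.1412e+00  1.2000e-03  2.9928e+00] [548.16 144.11  81.83]
[0.0006 0.0012 0.0008]
```

Full quarter turn reached. Letting it rise under control.

Call:
arm_command([
  {"xyz": [0.0, 0.0, 0.001], "turn": [0.0, 0.0, 0.0]},
  {"xyz": [0.0, 0.0, 0.001], "turn": [0.0, 0.0, 0.0]},
  {"xyz": [0.0, 0.0, 0.001], "turn": [0.0, 0.0, 0.0]},
  {"xyz": [0.0, 0.0, 0.0005], "turn": [0.0, 0.0, 0.0]},
  {"xyz": [0.0, 0.0, 0.0], "turn": [0.0, 0.0, 0.0]},
])

```text
clock: 29.68
eef_pos: [547.9, 144.1, 85.1]
eef_rot: [-3.141, 0.001, 2.993]
wrist_force: [2.6, 0.4, 3.8]
finger_gap: 13.9
```

Origin ≈26.1 with the spring still pushing up: the head is in the cross groove. Releasing and retreating straight up.

Call:
arm_command([
  {"xyz": [0.0, 0.0, 0.0], "turn": [0.0, 0.0, 0.0]},
  {"xyz": [0.0, 0.0, 0.0], "turn": [0.0, 0.0, 0.0]},
  {"xyz": [0.0, 0.0, 0.0], "turn": [0.0, 0.0, 0.0]},
  {"xyz": [0.0, 0.0, 0.0], "turn": [0.0, 0.0, 0.0]},
  {"xyz": [0.0, 0.0, 0.01], "turn": [0.0, 0.0, 0.0]},
  {"xyz": [0.0, 0.0, 0.02], "turn": [0.0, 0.0, 0.0]},
  {"xyz": [0.0, 0.0, 0.03], "turn": [0.0, 0.0, 0.0]},
  {"xyz": [0.0, 0.0, 0.03], "turn": [0.0, 0.0, 0.0]},
  {"xyz": [0.0, 0.0, 0.03], "turn": [0.0, 0.0, 0.0]},
  {"xyz": [0.0, 0.0, 0.0], "turn": [0.0, 0.0, 0.0]},
  {"xyz": [0.0, 0.0, 0.0], "turn": [0.0, 0.0, 0.0]},
], gripper=0.62)

```text
clock: 31.05
eef_pos: [547.5, 144.0, 204.5]
eef_rot: [-3.141, -0.001, 2.993]
wrist_force: [0.7, 0.2, -0.8]
finger_gap: 35.5
```

```bash
python3 - <<'E'
from kin import *
s,c=shot('wrist','w16');T=toolT(s);print(s['eef_pos'].round(2),s['wrist_force'].round(1),s['finger_gap'],s['clock'])
u=project(c,[(547.4,144.5,90)],T)[0].round().astype(int);print(u)
crop(cv2.imread('pics/w16.png'),u[0]-60,max(u[1]-60,0),u[0]+60,u[1]+60,5,'pics/w16c.png')
S,cs=shot('scene','s16');crop(cv2.imread('pics/s16.png'),250,120,330,180,9,'pics/s16c.png')
E
```

```text
[547.47 144.   204.54] [ 0.7  0.2 -0.8] 35.548357987324586 31.05
[256 192]
```

View pics/w16c.png

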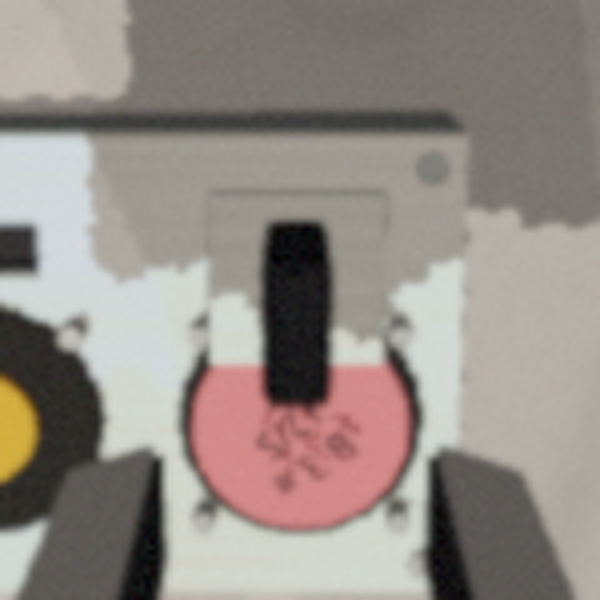

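View pics/s16c.png

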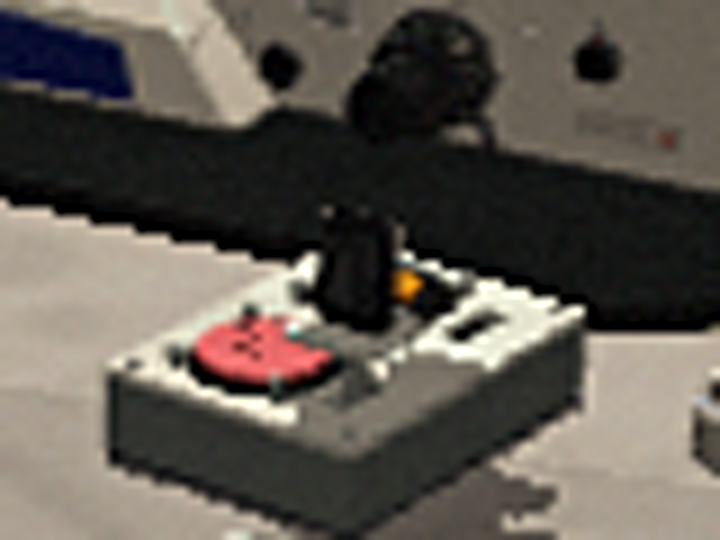

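```bash
python3 - <<'E'
from kin import *
s,c=load('w16');T=toolT(s)
f=lambda p:(256-60+p[0]/5-.4,192-60+p[1]/5-.4)
for z in(64,68):
    k=rayplane(c,[f(p) for p in((210,190),(388,190),(388,365),(210,365))],z,T);d=k[3]-k[0];print(z,k.mean(0).round(1),np.linalg.norm(k[1]-k[0]).round(1),np.linalg.norm(d).round(1),np.arctan2(d[1],d[0]).round(3))
e=rayplane(c,[f((297,403))],113,T)[0];print(e.round(1),(e[:2]-15*np.array([np.cos(-.148),np.sin(-.148)])).round(1))
from cell import *
sign_off();print(read_state()['clock'])
E
```

```text
64 [548.8 143.9  64. ] 39.8 41.1 -0.166
68 [547.7 144.1  68. ] 39.3 40.6 -0.166
[560.8 141.7 113. ] [546.  143.9]
the job is handed in; nothing more can be done
the job is handed in; nothing more can be done
```

The job is done and handed in at about 31 s, well under the 64 s limit. No verdict was reported, so what follows is my own checks.

**What I did:** I took the black-knob key from its cradle, stood it upright in the round stand and let go. I then gripped the knob from above and lowered the head through the left slot, in front of the large red dish. I pressed it to about 22.8 mm origin height, turned it a quarter turn, let it rise about 3.5 mm and released it.

**Last checks:**
- **Position:** in the wrist view the collar centre is at about (547.7, 144.1), against the slot at (547.4, 144.5).
- **Turn:** the collar lies along the platform x axis, at −0.166 rad against the platform's −0.148.
- **Upright and sprung up:** the knob top and collar centres agree to about 2 mm. The key was at about 26 mm origin height when I let go, with the spring still pushing up.
- **Dishes:** the large dish is in its nest under the collar, and the part of the small dish I could see in the last pictures looked undisturbed. No hard contact showed in the wrist force.
- **Robot:** the gripper is open and about 100 mm clear of the key.

**Did not go to plan:**
- My first 45° approach to the key ran into joint limits, first on joint 6 and then on joint 4. I switched to a 30° tilt with the gripper turned half round.
- My estimate of where the gripper held the key was off by about 2.5 mm along its length. I corrected it where the collar touched the stand rim.

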